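# Load the snack-dish lift of the games-room bar

## Robot

A 6-joint arm with a two-finger parallel gripper is mounted at the origin on the work surface. World frame = base frame: x ahead of the robot, y to its left, z up, the work surface at z = 0. Lengths are in m, angles in degrees, forces in N, time in s.
With the tool pointing down it reaches from about 0.275 to 0.975 m from the base axis. Payload 8.4 kg.
Tool frame: the origin (TCP) lies between the finger pads; the fingertips stand 8 mm ahead of it and the grasp point (between the pads) lies 11 mm behind it; z points along the fingers, y is the direction in which the jaws open and shut (so a half turn about z gives the same grasp; the last joint's range is limited). The gripper opens to 92 mm and grips with 3 to 60 N. Pads are 20 mm wide; open, the fingers measure 128 mm over their backs; the gripper's body (75 mm by 189 mm) begins 69 mm behind the grasp point.
Start: joints at [-73.018, 20.225, 93.587, -0, 66.188, -0.138], TCP at [0.184, -0.597, 0.223] pointing down, gripper open.
Joint ranges: [-150.9, 150.9], [-52.94, 120.26], [3.33, 152.33], [-74.26, 254.26], [0, 154.13], [-172.89, 172.89]. Speed limits (degrees/s): [127.2, 127.2, 159.86, 180, 180, 180].

## Interface

Orientations are given as [roll, pitch, yaw] about the fixed x, y, z axes, in that order (R = Rz(yaw) Ry(pitch) Rx(roll)).
In Python, from plant import observe, viewer, robot, models gives the robot as it stands.
- The arm moves only by the tool step_arm, never from a script. Its argument "targets" is a list of rows, each an object of numbers: "wx", "wy", "wz": the turn, a rotation vector about the tool's x, y, z in degrees; "dx", "dy", "dz": the shift along the tool's x, y, z in units of 25 mm (1.0 is 25 mm); "hand": the gripper's target within -1 to 1 (fully open at 1, half-way at 0, shut at -1). A call has 1 to 12 rows; each row is the pose to reach, as a shift and turn from the pose measured when the call began, along the tool's axes at that moment; what a row does not reach only later rows make up. A row lasts 1/10 s, in which the tool goes at most 50 mm and 8.59 degrees, less where a joint would pass 70% of its speed; a pose out of reach is approached as far as the arm can. A call with a gripper value outside its range is refused whole. The fingers move at their own pace and stop on an object; the grip force is fixed at half the most. Time passes only in rows, so rows that repeat a pose let the fingers close. It gives the time, the measured TCP pose, the force and the opening at its end, in the units of the state.
- observe(): the state, without advancing time (a new reading comes with each control period).
- viewer.camera(name): name is "scene" or "top" or "wrist"; returns the picture (384x512x3 uint8, blue, green, red); there is no depth.
- viewer.camera_info(name): a dict with "intrinsics" (3x3 intrinsics, pixels), "rvec" (rotation vector, rad) and "tvec" (3), from world to camera coordinates, as OpenCV has them. Camera axes: x right, y down, z forward; pixel columns grow to the right and rows downward; lengths in m; the calibration is good to about 2 mm. The wrist camera is an equidistant fisheye: a pixel r from the principal point sees the ray r / f radians off the axis. A picture is of the moment at which its call begins: read the wrist's pose just before it. camera_info takes no time and is no camera call; for the wrist camera it gives the pose at the moment of the call.
- robot.finish_job(): hands the job in, once; it reports no verdict.
Trained networks look in the newest picture that a camera, given by its name, has taken for a name from the list of things; names that differ only in an ending like _2 or _b are one class to them, and where a whole thing is asked for, a point or a joint stands for the part that bears it (a point fixed in the world has none). Each returns a list of dicts, best first, with "score" (0 to 1); they miss things now and then, are a little off and sometimes report something else, mostly with a low value. They report only what shows in the picture. A call takes as long as a camera call.
- models.outline_of(camera, target): "mask" (384x512 bool, what is visible of it) and "extent" ([left, top, right, bottom] in pixels, round what is visible of it).
The state is a dict: "time_s": time; "qpos": joint angles; "qvel": joint speeds; "tau": joint torques, N m; "tcp_pos": TCP position; "ee_rot": TCP orientation; "force": force on the tool from outside, world axes, zero at the start; "moment": the same for the moment, N m; "gripper_width": opening from 0.0 (shut) to 1.0 (fully open).
Only numpy, scipy, OpenCV 4.12 (cv2) and the standard library are available. Lean on these libraries where they do the work, as an engineer would, in place of code of your own. Each camera call takes 0.05 s, during which the arm holds its last target.

## Task

Clear the way by standing the tumbler that is in front of the back-bar bay upright on the black rubber bar mat. Then pull the spring-lift carriage all the way out of the bay, stack every white snack dish that is on the counter the right way up on the lift's sprung tray, one on another between the guide rods, then push the carriage fully home under the shelf with the stack lying flat. Leave everything else on the counter where it is.

Things in the scene. Friction and masses are not known exactly. Their poses are not given: they have to be found in the camera images.
- bay_front (a point): middle of the front edge of the shelf over the bay, at its top, 208 above the counter (all sizes in mm). The bay is a dark wooden box fixed on the counter: 180 wide (y), 250 deep, open in front, walls 15 thick; the shelf is 18 thick, underside at 190, flush with the front. Its +x points into the bay, away from the robot. Low stock stands on it 140 or more behind its edge.
- lift_drawer (a joint): how far the pull-out carriage is drawn out of the bay, m: 0 home, 0.22 fully out (stop); slides along the bay's -x, 2 N of friction, stays put. In it: low steel sides at y = +-64 (60 high) and six upright guide rods of 8 diameter: two each side at y = +-40, x = +-52 from the stack's axis, one each end at x = +-85 (6 free round a dish), straight to 156 above the counter, then splayed out to 174.
- drawer_handle (a point): middle of the carriage's steel bar handle: bar of 12 diameter, 90 long along the bay's y, 165 above the counter, 45 in front of the carriage's dark wooden front panel (toward the bay's -x), open above and below; an arm at each end. The panel is 176 wide, 18 thick, 4 to 184 above the counter. All move with the carriage.
- lift_tray (a joint): how far the sprung tray has sunk between the guide rods, m: 0 empty (upper stop), 0.115 lower stop. Spring about 90 N/m: it sinks about 17 to 27 mm for each dish laid on it, so that the top of the stack stays close to one height, 130 to 165 above the counter; it gives way softly if pushed.
- tray_front (a point): middle of the front edge of the sprung steel tray's top face (150 along x from here, 62 along y), 145 above the counter when empty, moving with tray and carriage. Axes as the bay's; +x runs along the tray, away from the robot; a dish lies along it, its centre at x = +75 (the stack's axis). The point is 88 behind the handle and, carriage home, 25 behind the bay's front.
- dish1: oblong white porcelain snack dish, open on top: 150 long (x), 60 wide (y), 24 high, walls and floor 5 thick, with two full-height cross walls 5 thick that make three equal compartments; flat bottom, about 0.22 kg. Origin at the centre of its underside, z up; both ends alike, all dishes alike. Dishes stack flat, bottom on rim, 24 each. It may be absent.
- dish2: oblong white porcelain snack dish, open on top: 150 long (x), 60 wide (y), 24 high, walls and floor 5 thick, with two full-height cross walls 5 thick that make three equal compartments; flat bottom, about 0.22 kg. Origin at the centre of its underside, z up; both ends alike, all dishes alike. Dishes stack flat, bottom on rim, 24 each. It may be absent.
- dish3: oblong white porcelain snack dish, open on top: 150 long (x), 60 wide (y), 24 high, walls and floor 5 thick, with two full-height cross walls 5 thick that make three equal compartments; flat bottom, about 0.22 kg. Origin at the centre of its underside, z up; both ends alike, all dishes alike. Dishes stack flat, bottom on rim, 24 each. It may be absent.
- dish4: oblong white porcelain snack dish, open on top: 150 long (x), 60 wide (y), 24 high, walls and floor 5 thick, with two full-height cross walls 5 thick that make three equal compartments; flat bottom, about 0.22 kg. Origin at the centre of its underside, z up; both ends alike, all dishes alike. Dishes stack flat, bottom on rim, 24 each. It may be absent.
- dish5: oblong white porcelain snack dish, open on top: 150 long (x), 60 wide (y), 24 high, walls and floor 5 thick, with two full-height cross walls 5 thick that make three equal compartments; flat bottom, about 0.22 kg. Origin at the centre of its underside, z up; both ends alike, all dishes alike. Dishes stack flat, bottom on rim, 24 each. It may be absent.
- tumbler: heavy-bottomed whisky tumbler of clear glass, round, open on top: 60 across at the foot, 66 at the rim, 85 high, walls 4, base 12 thick, about 0.26 kg; it starts upright on the counter in front of the bay, in the carriage's way. Origin at the centre of its underside, z up.
- mat_mid (a point): middle of the top of the black rubber bar mat, fixed flat on the counter at the right: 180 long (x), 110 wide (y), top 5 above the counter.
- cribbage: light wooden cribbage board, 190 x 60 x 18; not part of the job, stays where it is. Origin at the centre of its underside.
- chalk: blue box of cue chalk, 45 x 22 x 22; not part of the job, stays where it is. Origin at the centre of its underside.

How it is judged:
By the outcome, as a careful person would: the job done as asked, in the order asked, and still so for the second after the job is handed in, with the robot touching nothing.
Of dish1, dish2, dish3, dish4, dish5 only 3 to 5 are there at a start; the rules pass over those that are not, and their reading is None.
At some moment in a run one of dish1, dish2, dish3, dish4, dish5 may be knocked a few centimetres aside while the robot is not near it.
Once in a run the grip may slacken for a moment while it holds something.
It also fails if it takes over 210 s, if anything falls off the work surface, if the arm or the gripper's body presses on something with over 40 N, if the wrist force passes 120 N, or if a joint passes its speed limit or range.

## Working session

There is one attempt and no reset: what is moved stays moved. The work goes in short steps, Python scripts to look and compute and a tool call to move; the robot and the scene stay as the last step left them, time stands still between calls to the robot, and variables do not carry over. Pictures are saved under pics/ and viewed, and the job is handed in when it is done.

Besides the shell and the picture viewer there is one more tool, called after "Call:" as a command line: name --argument value ..., lists and objects as JSON in quotes. step_arm: Moves the arm, as the interface text tells. Its arguments: {"type":"object","properties":{"targets":{"type":"array","items":{"type":"object","properties":{"wx":{"type":"number"},"wy":{"type":"number"},"wz":{"type":"number"},"dx":{"type":"number"},"dy":{"type":"number"},"dz":{"type":"number"},"hand":{"type":"number"}}}}},"required":["targets"]}

```bash
ls; mkdir -p pics; cat > h.py <<'E'
import numpy as np, cv2
from plant import observe, viewer, robot, models
from scipy.spatial.transform import Rotation as R
def snap(n,f):
    im=viewer.camera(n); cv2.imwrite('pics/'+f,im); return im
def cam(n):
    i=viewer.camera_info(n); return np.array(i['intrinsics']),R.from_rotvec(np.array(i['rvec']).ravel()).as_matrix(),np.array(i['tvec']).ravel()
def ray(n,u,v,c=None):
    K,Rm,t=c or cam(n)
    x=(u-K[0,2])/K[0,0];y=(v-K[1,2])/K[1,1]
    if n=='wrist':
        r=np.hypot(x,y); d=np.array([np.sin(r)*x/max(r,1e-9),np.sin(r)*y/max(r,1e-9),np.cos(r)])
    else: d=np.array([x,y,1.])
    return -Rm.T@t, Rm.T@d
def atz(n,u,v,z,c=None):
    o,d=ray(n,u,v,c); return o+d*(z-o[2])/d[2]
def proj(n,P,c=None):
    K,Rm,t=c or cam(n); p=Rm@np.array(P)+t
    if n=='wrist':
        th=np.arctan2(np.hypot(p[0],p[1]),p[2]); a=np.hypot(p[0],p[1]); x,y=p[0]/a*th,p[1]/a*th
    else: x,y=p[0]/p[2],p[1]/p[2]
    return np.array([K[0,0]*x+K[0,2],K[1,1]*y+K[1,2]])
E
python3 - <<'E'
from h import *
for n in ['scene','top','wrist']: snap(n,n+'0.png')
o=observe(); print(o)
for n in ['scene','top','wrist']:
    K,Rm,t=cam(n); print(n,K.round(1).tolist(),(-Rm.T@t).round(3),Rm[2].round(3))
E
```

```text
pics
{'time_s': 0.15, 'qpos': array([-7.30185980e+01,  2.02575534e+01,  9.36178279e+01,  9.65963109e-05,
        6.61886987e+01, -1.38685577e-01]), 'qvel': array([ 0.13784915, -0.1180843 , -0.13702109, -0.01924857,  0.03192456,
       -0.05192668]), 'tau': array([-2.31982594e-03, -5.94206858e+01, -3.34470320e+01,  6.95471792e-02,
        2.05077633e-02, -8.48174182e-05]), 'tcp_pos': array([ 0.18386544, -0.59695792,  0.22200147]), 'ee_rot': array([-1.79935920e+02, -2.43436945e-04,  1.71200484e+01]), 'force': array([ 0.12433062,  0.3640595 , -0.21836794]), 'moment': array([-0.02968886, -0.00428151, -0.0269122 ]), 'gripper_width': 1.0031831598556455}
scene [[410.8, 0.0, 256.4], [0.0, 410.8, 192.9], [0.0, 0.0, 1.0]] [1.075 0.332 1.076] [-0.463 -0.286 -0.839]
top [[451.3, 0.0, 255.8], [0.0, 451.3, 188.7], [0.0, 0.0, 1.0]] [0.362 0.017 1.598] [ 0.14   0.003 -0.99 ]
wrist [[297.3, 0.0, 257.5], [0.0, 297.3, 193.6], [0.0, 0.0, 1.0]] [ 0.263 -0.573  0.384] [-0.28  -0.084 -0.956]
```

View pics/scene0.png

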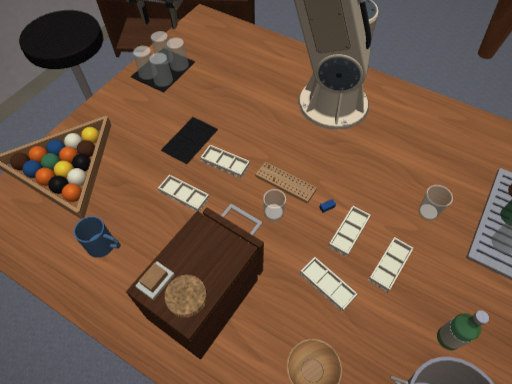

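View pics/top0.png

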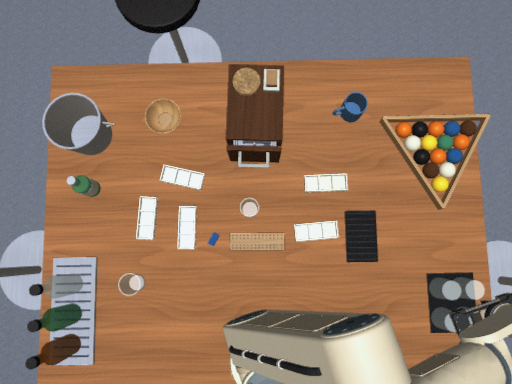

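View pics/wrist0.png

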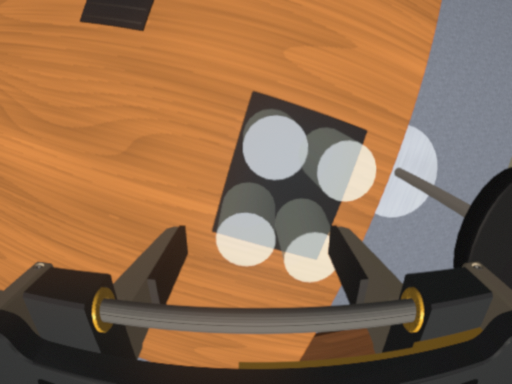

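```bash
cat > meas.py <<'E'
from h import *
import sys
c=cam('top')
im=snap('top','top_m.png')
for n in ['dish1','tumbler','mat_mid','cribbage','chalk','drawer_handle','lift_drawer','bay_front']:
    for d in models.outline_of('top',n):
        if d['score']<.3: continue
        z={'dish1':.024,'tumbler':.085,'mat_mid':.005,'cribbage':.018,'chalk':.022,'drawer_handle':.171}.get(n,.2)
        m=d['mask'].astype(np.uint8)
        cs=max(cv2.findContours(m,0,2)[0],key=cv2.contourArea)[:,0,:].astype(float)
        P=np.array([atz('top',u,v,z,c)[:2] for u,v in cs]).astype(np.float32)
        (x,y),(a,b),an=cv2.minAreaRect(P*1000)
        if a<b: an+=90;a,b=b,a
        an=(an+90)%180-90
        print(n,round(d['score'],2),d['extent'],'c',round(x,1),round(y,1),'sz',round(a),round(b),'longax',round(an,1))
E
python3 meas.py
```

```text
dish1 0.95 [160.1, 167.3, 206.0, 192.5] c 632.7 283.3 sz 153 64 longax 75.7
dish1 0.94 [136.3, 196.9, 157.1, 240.6] c 491.2 406.0 sz 150 71 longax -4.1
dish1 0.85 [177.2, 208.0, 198.3, 246.8] c 455.0 265.9 sz 147 63 longax -1.6
dish1 0.57 [294.9, 219.8, 335.8, 241.9] c 433.9 -182.8 sz 151 60 longax -85.7
dish1 0.56 [301.1, 172.2, 347.3, 191.6] c 602.4 -223.1 sz 152 63 longax -88.7
tumbler 0.53 [238.6, 196.6, 261.6, 216.3] c 514.3 45.7 sz 68 61 longax -0.8
tumbler 0.38 [228.7, 65.1, 285.9, 167.1] c 835.8 22.0 sz 370 196 longax -2.5
mat_mid 0.89 [342.7, 211.5, 376.5, 262.0] c 415.0 -341.2 sz 178 114 longax -1.1
cribbage 0.8 [231.4, 234.1, 284.7, 252.7] c 400.0 21.3 sz 188 59 longax 88.9
chalk 0.67 [305.5, 170.3, 346.1, 191.4] c 604.0 -224.4 sz 152 64 longax 88.9
drawer_handle 0.85 [224.6, 140.8, 281.6, 169.3] c 678.9 28.4 sz 175 89 longax 88.8
drawer_handle 0.66 [229.5, 233.0, 283.7, 249.8] c 398.2 23.8 sz 170 56 longax 89.4
lift_drawer 0.61 [228.1, 141.6, 281.6, 165.6] c 672.3 28.9 sz 172 86 longax 86.3
bay_front 0.92 [229.5, 64.7, 286.7, 168.7] c 800.1 21.8 sz 343 181 longax -2.7
```

```bash
python3 - <<'E'
import cv2
im=cv2.imread('pics/top0.png'); cv2.imwrite('pics/z1.png',cv2.resize(im[130:255,215:315],None,fx=6,fy=6,interpolation=cv2.INTER_CUBIC)[:600])
im=cv2.imread('pics/scene0.png'); cv2.imwrite('pics/z2.png',cv2.resize(im[175:275,190:310],None,fx=6,fy=6,interpolation=cv2.INTER_CUBIC))
E
```

```text
(no output)
```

View pics/z1.png

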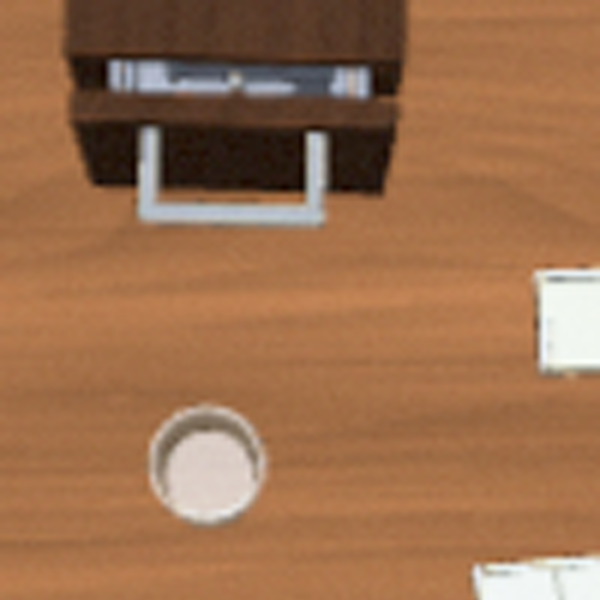

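View pics/z2.png

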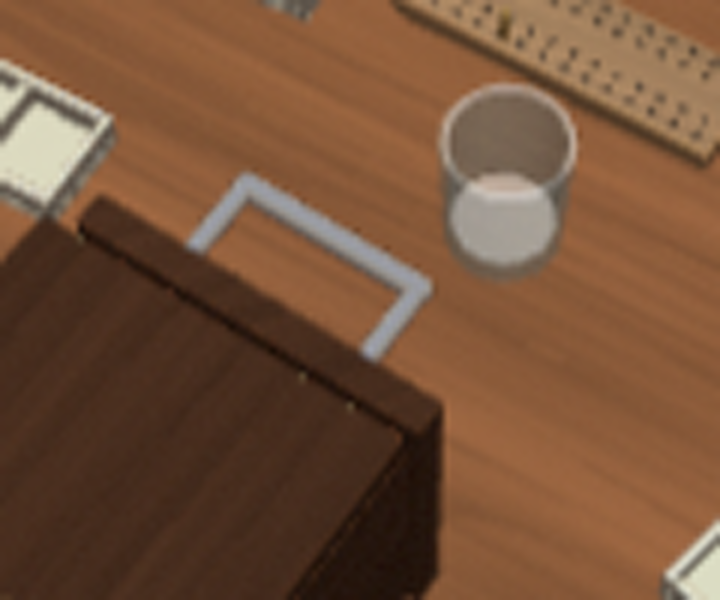

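```bash
python3 - <<'E'
from h import *
c=cam('top');s=cam('scene')
A=atz('top',226.2,139.3,.208,c);B=atz('top',282.4,140,.208,c)
print('shelf',A,B,np.linalg.norm(A-B),np.degrees(np.arctan2(-(B-A)[0],-(B-A)[1])), (A+B)/2)
A=atz('top',240.3,165.3,.169,c);B=atz('top',267.2,165.5,.169,c)
print('hand',A,B,np.linalg.norm(A-B),(A+B)/2)
# scene: handle ends
A=atz('scene',250/6+190,183/6+175,.169,s);B=atz('scene',422/6+190,287/6+175,.169,s)
print('handS',A,B,np.linalg.norm(A-B),(A+B)/2, np.degrees(np.arctan2(-(B-A)[0],-(B-A)[1])))
print('tum',atz('top',207/6+215,464/6+130,.085,c),atz('scene',508/6+190,143/6+175,.085,s))
# scene panel top corners front
A=atz('scene',97/6+190,200/6+175,.184,s);B=atz('scene',440/6+190,408/6+175,.184,s)
print('panel',A,B,np.linalg.norm(A-B),(A+B)/2)
# scene shelf front-right corner
E
```

```text
shelf [0.71805949 0.11190603 0.208     ] [ 0.71220636 -0.06557851  0.208     ] 0.17758102390639272 1.8888326395199768 [0.71513293 0.02316376 0.208     ]
hand [0.64118778 0.06994214 0.169     ] [ 0.63881153 -0.01669508  0.169     ] 0.08666980328791404 [0.63999965 0.02662353 0.169     ]
handS [ 0.64002723 -0.01087995  0.169     ] [0.64512752 0.07862556 0.169     ] 0.08965070414723346 [0.64257738 0.03387281 0.169     ] -176.73864634456362
tum [0.51301676 0.04407366 0.085     ] [0.51750421 0.04977742 0.085     ]
panel [ 0.68774085 -0.05566625  0.184     ] [0.69561167 0.11742328 0.184     ] 0.17326838953238616 [0.69167626 0.03087851 0.184     ]
```

```bash
cat >> h.py <<'E'
def plan(*wps):
    o=observe(); p=o['tcp_pos']; R0=R.from_euler('xyz',o['ee_rot'],degrees=True)
    print('t',round(o['time_s'],2),'tcp',p.round(4),'rot',o['ee_rot'].round(2),'q',o['qpos'].round(1),'F',o['force'].round(1),'g',round(o['gripper_width'],3))
    pp,pr=p,R0
    for (x,y,z,yaw) in wps:
        Rt=R.from_euler('xyz',[180,0,yaw],degrees=True)
        d=R0.inv().apply(np.array([x,y,z])-p)/.025
        w=(R0.inv()*Rt).as_rotvec(degrees=True)
        n=max(np.linalg.norm(np.array([x,y,z])-pp)/.05,(pr.inv()*Rt).magnitude()*180/np.pi/8.59)
        print('dx %.2f dy %.2f dz %.2f  wx %.1f wy %.1f wz %.1f  rows>=%.1f'%(*d,*w,n))
        pp,pr=np.array([x,y,z]),Rt
E
python3 -c "
from h import *
plan((.515,.047,.22,95),(.515,.047,.038,95))"
```

```text
t 0.6 tcp [ 0.184  -0.5973  0.2226] rot [-180.      0.     17.12] q [-73.   20.2  93.6  -0.   66.2  -0.1] F [-0.1 -0.3 -0.2] g 1.005
dx 20.24 dy -20.73 dz 0.10  wx -0.0 wy 0.0 wz -77.9  rows>=14.5
dx 20.24 dy -20.73 dz 7.38  wx -0.0 wy 0.0 wz -77.9  rows>=3.6
```

Call:
step_arm --targets '[{"dx": 20.24, "dy": -20.73, "dz": 0.1, "wz": -77.9, "hand": 1}, {"dx": 20.24, "dy": -20.73, "dz": 0.1, "wz": -77.9, "hand": 1}, {"dx": 20.24, "dy": -20.73, "dz": 0.1, "wz": -77.9, "hand": 1}, {"dx": 20.24, "dy": -20.73, "dz": 0.1, "wz": -77.9, "hand": 1}, {"dx": 20.24, "dy": -20.73, "dz": 0.1, "wz": -77.9, "hand": 1}, {"dx": 20.24, "dy": -20.73, "dz": 0.1, "wz": -77.9, "hand": 1}, {"dx": 20.24, "dy": -20.73, "dz": 0.1, "wz": -77.9, "hand": 1}, {"dx": 20.24, "dy": -20.73, "dz": 0.1, "wz": -77.9, "hand": 1}, {"dx": 20.24, "dy": -20.73, "dz": 0.1, "wz": -77.9, "hand": 1}, {"dx": 20.24, "dy": -20.73, "dz": 0.1, "wz": -77.9, "hand": 1}, {"dx": 20.24, "dy": -20.73, "dz": 0.1, "wz": -77.9, "hand": 1}, {"dx": 20.24, "dy": -20.73, "dz": 0.1, "wz": -77.9, "hand": 1}]'

```text
invalid input
```

```bash
python3 -c "
from h import *
plan((.515,.047,.22,95))
snap('wrist','w1.png')"
```

```text
t 0.6 tcp [ 0.184  -0.5973  0.2226] rot [-180.      0.     17.12] q [-73.   20.2  93.6  -0.   66.2  -0.1] F [-0.1 -0.3 -0.2] g 1.005
dx 20.24 dy -20.73 dz 0.10  wx -0.0 wy 0.0 wz -77.9  rows>=14.5
```

View pics/w1.png

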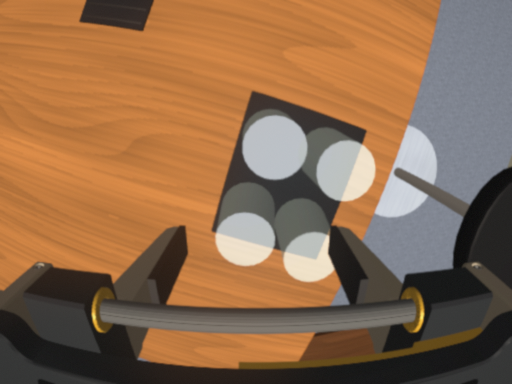

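Call:
step_arm --targets '[{"dx": 2, "dy": -2, "dz": 0, "wx": 0, "wy": 0, "wz": -8, "hand": 1}, {"dx": 4, "dy": -4, "dz": 0, "wx": 0, "wy": 0, "wz": -16, "hand": 1}]'

```text
time_s: 0.85
tcp_pos: [0.2307, -0.5085, 0.2223]
ee_rot: [180.0, -0.0, 33.3]
force: [0.8, 0.5, -0.1]
gripper_width: 0.999
```

```bash
python3 -c "
from h import *
plan((.515,.047,.22,95))"
```

```text
t 0.85 tcp [ 0.2307 -0.5085  0.2223] rot [ 1.7999e+02 -1.0000e-02  3.3310e+01] q [-65.8  14.3 101.9   0.   63.8  -9.1] F [ 0.8  0.5 -0.1] g 0.999
dx 21.70 dy -12.32 dz 0.09  wx 0.0 wy -0.0 wz -61.7  rows>=12.5
```

Call:
step_arm --targets '[{"dx": 21.7, "dy": -12.32, "dz": 0.1, "wx": 0, "wy": 0, "wz": -61.7, "hand": 1}, {"dx": 21.7, "dy": -12.32, "dz": 0.1, "wx": 0, "wy": 0, "wz": -61.7, "hand": 1}, {"dx": 21.7, "dy": -12.32, "dz": 0.1, "wx": 0, "wy": 0, "wz": -61.7, "hand": 1}, {"dx": 21.7, "dy": -12.32, "dz": 0.1, "wx": 0, "wy": 0, "wz": -61.7, "hand": 1}, {"dx": 21.7, "dy": -12.32, "dz": 0.1, "wx": 0, "wy": 0, "wz": -61.7, "hand": 1}, {"dx": 21.7, "dy": -12.32, "dz": 0.1, "wx": 0, "wy": 0, "wz": -61.7, "hand": 1}, {"dx": 21.7, "dy": -12.32, "dz": 0.1, "wx": 0, "wy": 0, "wz": -61.7, "hand": 1}, {"dx": 21.7, "dy": -12.32, "dz": 0.1, "wx": 0, "wy": 0, "wz": -61.7, "hand": 1}, {"dx": 21.7, "dy": -12.32, "dz": 0.1, "wx": 0, "wy": 0, "wz": -61.7, "hand": 1}, {"dx": 21.7, "dy": -12.32, "dz": 0.1, "wx": 0, "wy": 0, "wz": -61.7, "hand": 1}, {"dx": 21.7, "dy": -12.32, "dz": 0.1, "wx": 0, "wy": 0, "wz": -61.7, "hand": 1}, {"dx": 21.7, "dy": -12.32, "dz": 0.1, "wx": 0, "wy": 0, "wz": -61.7, "hand": 1}]'

```text
time_s: 2.05
tcp_pos: [0.5047, 0.0274, 0.2202]
ee_rot: [179.9, 0.0, 95.0]
force: [0.4, -0.4, 0.1]
gripper_width: 1.007
```

```bash
python3 -c "
from h import *
plan((.515,.047,.22,95))
snap('wrist','w2.png')
c=cam('wrist')
for P in [(.515,.047,.085),(.6415,.030,.169),(.71,.026,.208)]: print(proj('wrist',P,c))"
```

```text
t 2.05 tcp [0.5047 0.0274 0.2202] rot [1.7995e+02 1.0000e-02 9.5030e+01] q [  2.9   9.6 108.2  -0.   62.1  -2.1] F [ 0.4 -0.4  0.1] g 1.007
dx 0.74 dy 0.48 dz 0.01  wx 0.1 wy 0.0 wz 0.0  rows>=0.4
[265.42136087 174.42339509]
[410.88258229 229.57221695]
[489.75830308 253.58847867]
```

View pics/w2.png

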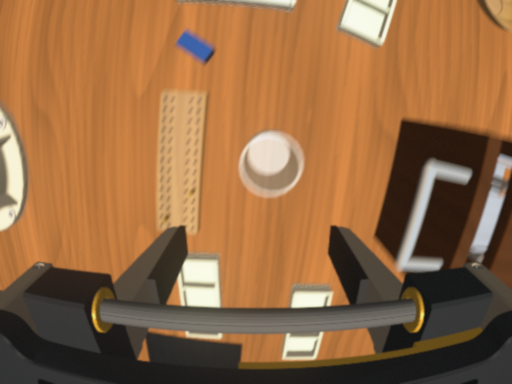

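```bash
python3 -c "
from h import *
im=snap('wrist','w3.png'); c=cam('wrist')
for d in models.outline_of('wrist','tumbler')[:2]:
  print(d['score'],d['extent'])
  e=d['extent'];print(atz('wrist',(e[0]+e[2])/2,(e[1]+e[3])/2,.075,c))
cv2.imwrite('pics/z3.png',cv2.resize(im[120:280,220:512],None,fx=2.7,fy=2.7,interpolation=cv2.INTER_CUBIC))
plan((.515,.047,.22,95))"
```

```text
0.87 [232.9, 135.1, 299.5, 200.8]
[0.51369893 0.04866737 0.075     ]
t 2.2 tcp [0.5049 0.0277 0.2199] rot [ 1.7997e+02 -1.0000e-02  9.5250e+01] q [  3.    9.7 108.2   0.   62.1  -2.3] F [-0.4 -0.6 -0.9] g 1.002
dx 0.73 dy 0.47 dz -0.00  wx 0.0 wy -0.0 wz 0.3  rows>=0.4
```

View pics/z3.png

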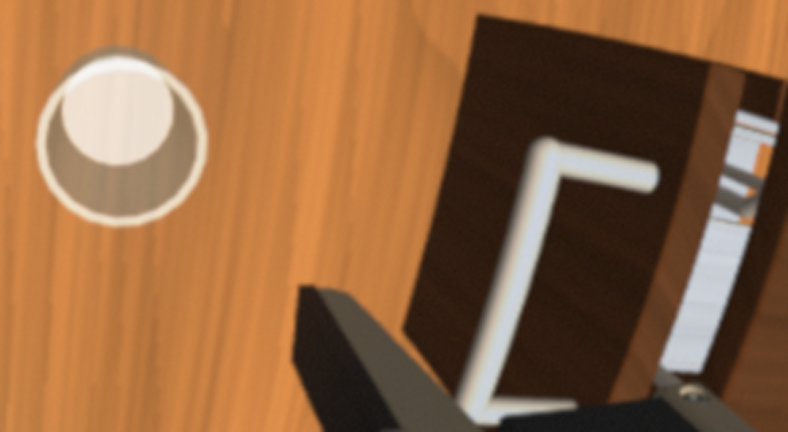

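```bash
python3 -c "
from h import *
c=cam('wrist')
A=atz('wrist',545/2.7+220,148/2.7+120,.169,c);B=atz('wrist',474/2.7+220,410/2.7+120,.169,c)
print(A,B,np.linalg.norm(A-B),(A+B)/2,atz('wrist',265.2,171.9,.085,c))
plan((.5145,.048,.18,95),(.5145,.048,.036,95))"
```

```text
[0.63536764 0.0739682  0.169     ] [ 0.63448686 -0.01690537  0.169     ] 0.09087784656648512 [0.63492725 0.02853142 0.169     ] [0.51079102 0.04417655 0.085     ]
t 2.2 tcp [0.5049 0.0277 0.2199] rot [ 1.7997e+02 -1.0000e-02  9.5250e+01] q [  3.    9.7 108.2   0.   62.1  -2.3] F [-0.4 -0.6 -0.9] g 1.002
dx 0.77 dy 0.46 dz 1.60  wx 0.0 wy -0.0 wz 0.3  rows>=0.9
dx 0.77 dy 0.45 dz 7.36  wx 0.0 wy -0.0 wz 0.3  rows>=2.9
```

Call:
step_arm --targets '[{"dx": 0.7, "dy": 0.4, "dz": 1.6, "wx": 0, "wy": 0, "wz": 0, "hand": 1}, {"dx": 0.7, "dy": 0.4, "dz": 3.2, "wx": 0, "wy": 0, "wz": 0, "hand": 1}, {"dx": 0.7, "dy": 0.4, "dz": 5, "wx": 0, "wy": 0, "wz": 0, "hand": 1}, {"dx": 0.7, "dy": 0.4, "dz": 6.5, "wx": 0, "wy": 0, "wz": 0, "hand": 1}, {"dx": 0.7, "dy": 0.4, "dz": 7.3, "wx": 0, "wy": 0, "wz": 0, "hand": 1}, {"dx": 0.7, "dy": 0.4, "dz": 7.36, "wx": 0, "wy": 0, "wz": 0, "hand": 1}, {"dx": 0.7, "dy": 0.4, "dz": 7.36, "wx": 0, "wy": 0, "wz": 0, "hand": -1}, {"dx": 0.7, "dy": 0.4, "dz": 7.36, "wx": 0, "wy": 0, "wz": 0, "hand": -1}, {"dx": 0.7, "dy": 0.4, "dz": 7.36, "wx": 0, "wy": 0, "wz": 0, "hand": -1}, {"dx": 0.7, "dy": 0.4, "dz": 7.36, "wx": 0, "wy": 0, "wz": 0, "hand": -1}]'

```text
time_s: 3.2
tcp_pos: [0.5146, 0.0461, 0.0372]
ee_rot: [179.8, -0.0, 95.3]
force: [0.3, -0.4, 3.9]
gripper_width: 0.696
```

```bash
python3 -c "
from h import *
plan((.513,.046,.12,95),(.415,-.341,.12,45),(.415,-.341,.043,45))"
```

```text
t 3.2 tcp [0.5146 0.0461 0.0372] rot [ 1.798e+02 -1.000e-02  9.525e+01] q [  5.   25.6 114.8   0.   39.4  -0.3] F [ 0.3 -0.4  3.9] g 0.696
dx 0.00 dy -0.05 dz -3.31  wx 0.2 wy -0.0 wz 0.3  rows>=1.7
dx -15.06 dy -5.37 dz -3.33  wx 0.2 wy -0.1 wz 50.3  rows>=8.0
dx -15.06 dy -5.38 dz -0.25  wx 0.2 wy -0.1 wz 50.3  rows>=1.5
```

Call:
step_arm --targets '[{"dx": 0, "dy": 0, "dz": 0, "wx": 0, "wy": 0, "wz": 0, "hand": -1}, {"dx": 0, "dy": 0, "dz": -1.6, "wx": 0, "wy": 0, "wz": 0, "hand": -1}, {"dx": 0, "dy": 0, "dz": -3.3, "wx": 0.2, "wy": 0, "wz": 0.3, "hand": -1}, {"dx": -2, "dy": -0.7, "dz": -3.3, "wx": 0.2, "wy": 0, "wz": 7, "hand": -1}, {"dx": -4, "dy": -1.4, "dz": -3.3, "wx": 0.2, "wy": 0, "wz": 14, "hand": -1}, {"dx": -6, "dy": -2.1, "dz": -3.3, "wx": 0.2, "wy": 0, "wz": 20, "hand": -1}, {"dx": -8, "dy": -2.8, "dz": -3.3, "wx": 0.2, "wy": 0, "wz": 26, "hand": -1}, {"dx": -10, "dy": -3.5, "dz": -3.3, "wx": 0.2, "wy": 0, "wz": 33, "hand": -1}, {"dx": -12, "dy": -4.2, "dz": -3.3, "wx": 0.2, "wy": 0, "wz": 40, "hand": -1}, {"dx": -14, "dy": -5, "dz": -3.3, "wx": 0.2, "wy": 0, "wz": 47, "hand": -1}, {"dx": -15.06, "dy": -5.37, "dz": -3.3, "wx": 0.2, "wy": 0, "wz": 50.3, "hand": -1}, {"dx": -15.06, "dy": -5.37, "dz": -3.0, "wx": 0.2, "wy": 0, "wz": 50.3, "hand": -1}]'

```text
time_s: 4.4
tcp_pos: [0.4144, -0.3468, 0.1127]
ee_rot: [179.8, -0.0, 44.6]
force: [1.1, 0.1, -2.2]
gripper_width: 0.693
```

```bash
python3 -c "
from h import *
snap('wrist','w4.png')
plan((.415,-.341,.0425,45))"
```

```text
t 4.45 tcp [ 0.4138 -0.3433  0.1107] rot [-1.7994e+02 -6.0000e-02  4.4710e+01] q [-3.990e+01  2.050e+01  1.098e+02  1.000e-01  4.980e+01  5.300e+00] F [-0.   0.7 -3.8] g 0.693
dx 0.10 dy -0.03 dz 2.73  wx -0.1 wy -0.1 wz -0.3  rows>=1.4
```

View pics/w4.png

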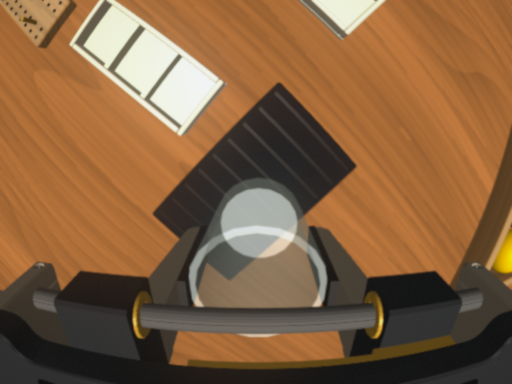

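Call:
step_arm --targets '[{"dx": 0.1, "dy": -0.03, "dz": 1, "wx": 0, "wy": 0, "wz": 0, "hand": -1}, {"dx": 0.1, "dy": -0.03, "dz": 2, "wx": 0, "wy": 0, "wz": 0, "hand": -1}, {"dx": 0.1, "dy": -0.03, "dz": 2.5, "wx": 0, "wy": 0, "wz": 0, "hand": -1}, {"dx": 0.1, "dy": -0.03, "dz": 2.65, "wx": 0, "wy": 0, "wz": 0, "hand": -1}, {"dx": 0.1, "dy": -0.03, "dz": 2.74, "wx": 0, "wy": 0, "wz": 0, "hand": -1}, {"dx": 0.1, "dy": -0.03, "dz": 2.74, "wx": 0, "wy": 0, "wz": 0, "hand": -1}]'

```text
time_s: 5.05
tcp_pos: [0.4156, -0.3406, 0.043]
ee_rot: [-180.0, -0.1, 44.8]
force: [-0.5, 0.0, -2.8]
gripper_width: 0.697
```

Call:
step_arm --targets '[{"dx": 0, "dy": 0, "dz": 0, "wx": 0, "wy": 0, "wz": 0, "hand": 0.6}, {"dx": 0, "dy": 0, "dz": 0, "wx": 0, "wy": 0, "wz": 0, "hand": 1}, {"dx": 0, "dy": 0, "dz": 0, "wx": 0, "wy": 0, "wz": 0, "hand": 1}, {"dx": 0, "dy": 0, "dz": -1, "wx": 0, "wy": 0, "wz": 0, "hand": 1}, {"dx": 0, "dy": 0, "dz": -2.5, "wx": 0, "wy": 0, "wz": 0, "hand": 1}, {"dx": 0, "dy": 0, "dz": -4.5, "wx": 0, "wy": 0, "wz": 0, "hand": 1}, {"dx": 0, "dy": 0, "dz": -6.5, "wx": 0, "wy": 0, "wz": 0, "hand": 1}, {"dx": 0, "dy": 0, "dz": -7.5, "wx": 0, "wy": 0, "wz": 0, "hand": 1}]'

```text
time_s: 5.85
tcp_pos: [0.4168, -0.342, 0.2353]
ee_rot: [179.7, -0.1, 44.7]
force: [0.6, 0.9, 0.6]
gripper_width: 0.999
```

```bash
python3 -c "
from h import *
snap('wrist','w5.png'); snap('top','t5.png')
plan((.632,.03,.26,87.5),(.64,.03,.165,87.5))"; python3 meas.py
```

```text
t 5.95 tcp [ 0.4174 -0.3425  0.2351] rot [ 1.7958e+02 -1.2000e-01  4.4750e+01] q [-3.960e+01  1.170e+01  1.036e+02  1.000e-01  6.430e+01  5.600e+00] F [ 0.5 -0.8 -1.1] g 1.0
dx 16.59 dy -4.53 dz -0.99  wx 0.4 wy 0.0 wz -42.8  rows>=8.6
dx 16.81 dy -4.33 dz 2.81  wx 0.4 wy 0.0 wz -42.8  rows>=1.9
dish1 0.87 [302.5, 168.9, 346.3, 192.0] c 602.4 -223.5 sz 152 62 longax -88.9
dish1 0.76 [294.1, 217.1, 335.9, 242.1] c 434.0 -183.2 sz 151 60 longax -86.1
dish1 0.7 [160.2, 167.6, 203.2, 190.3] c 632.6 281.7 sz 153 63 longax 76.2
dish1 0.6 [136.2, 194.3, 155.7, 240.4] c 492.8 407.0 sz 153 70 longax -6.2
dish1 0.59 [178.7, 206.4, 199.9, 249.0] c 454.9 265.3 sz 147 64 longax -1.8
tumbler 0.68 [295.7, 218.6, 334.3, 241.9] c 430.5 -174.8 sz 146 58 longax -85.9
tumbler 0.48 [355.0, 223.4, 373.3, 242.4] c 427.2 -330.4 sz 74 41 longax -55.8
mat_mid 0.83 [343.2, 211.4, 375.3, 261.1] c 415.0 -341.3 sz 178 110 longax -1.1
cribbage 0.94 [229.1, 234.8, 282.8, 250.9] c 401.7 22.9 sz 185 55 longax 88.9
cribbage 0.3 [158.8, 165.8, 205.5, 192.3] c 633.2 284.4 sz 152 61 longax 76.2
chalk 0.64 [207.9, 229.8, 219.8, 247.8] c 413.1 173.8 sz 40 20 longax -27.2
drawer_handle 0.74 [222.8, 140.0, 279.7, 168.0] c 680.5 30.4 sz 173 91 longax 86.4
lift_drawer 0.62 [227.2, 141.1, 282.9, 168.6] c 672.1 30.2 sz 169 86 longax 86.8
bay_front 0.83 [229.8, 64.9, 285.7, 167.1] c 799.2 22.0 sz 341 181 longax -2.9
```

View pics/w5.png

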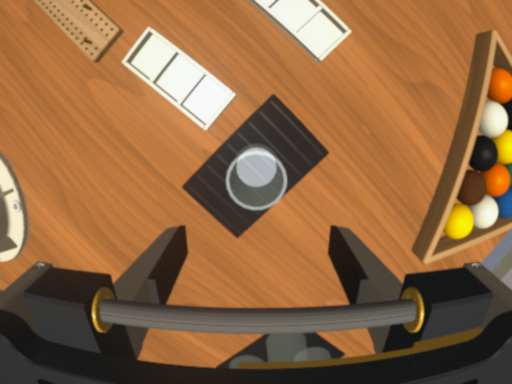

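View pics/t5.png

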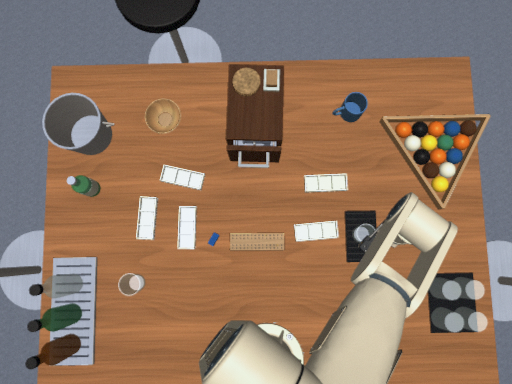

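Call:
step_arm --targets '[{"dx": 1, "dy": -0.3, "dz": -1, "wx": 0.4, "wy": 0, "wz": -5, "hand": 1}, {"dx": 16.4, "dy": -4.7, "dz": -1.4, "wx": 0.4, "wy": 0, "wz": -42.8, "hand": 0.3}, {"dx": 16.4, "dy": -4.7, "dz": -1.4, "wx": 0.4, "wy": 0, "wz": -42.8, "hand": 0}, {"dx": 16.4, "dy": -4.7, "dz": -1.4, "wx": 0.4, "wy": 0, "wz": -42.8, "hand": -0.1}, {"dx": 16.4, "dy": -4.7, "dz": -1.4, "wx": 0.4, "wy": 0, "wz": -42.8, "hand": -0.1}, {"dx": 16.4, "dy": -4.7, "dz": -1.4, "wx": 0.4, "wy": 0, "wz": -42.8, "hand": -0.1}, {"dx": 16.4, "dy": -4.7, "dz": -1.4, "wx": 0.4, "wy": 0, "wz": -42.8, "hand": -0.1}, {"dx": 16.4, "dy": -4.7, "dz": -1.4, "wx": 0.4, "wy": 0, "wz": -42.8, "hand": -0.1}, {"dx": 16.4, "dy": -4.7, "dz": -1.4, "wx": 0.4, "wy": 0, "wz": -42.8, "hand": -0.1}, {"dx": 16.4, "dy": -4.7, "dz": -1.4, "wx": 0.4, "wy": 0, "wz": -42.8, "hand": -0.1}, {"dx": 16.4, "dy": -4.7, "dz": -1.4, "wx": 0.4, "wy": 0, "wz": -42.8, "hand": -0.1}, {"dx": 16.4, "dy": -4.7, "dz": -1.4, "wx": 0.4, "wy": 0, "wz": -42.8, "hand": -0.1}]'

```text
time_s: 7.6
tcp_pos: [0.623, 0.0307, 0.2647]
ee_rot: [-179.5, -0.3, 87.5]
force: [-0.4, -0.8, -0.3]
gripper_width: 0.453
```

```bash
python3 -c "
from h import *
c=cam('wrist')
snap('wrist','w6.png')
plan((.632,.03,.26,87.5),(.64,.03,.165,87.5))
for P in [(.640,-.009,.171),(.640,.073,.171)]: print(proj('wrist',P,c))"
```

```text
t 7.65 tcp [0.623  0.0303 0.2649] rot [-179.52   -0.27   87.49] q [ 2.5 18.3 90.8  0.3 71.4  4.9] F [ 0.1 -0.5 -0. ] g 0.449
dx 0.00 dy 0.36 dz 0.19  wx -0.5 wy -0.3 wz -0.0  rows>=0.2
dx -0.00 dy 0.71 dz 3.99  wx -0.5 wy -0.3 wz -0.0  rows>=1.9
[278.6705573  238.37602872]
[276.48570709 152.24364082]
```

View pics/w6.png

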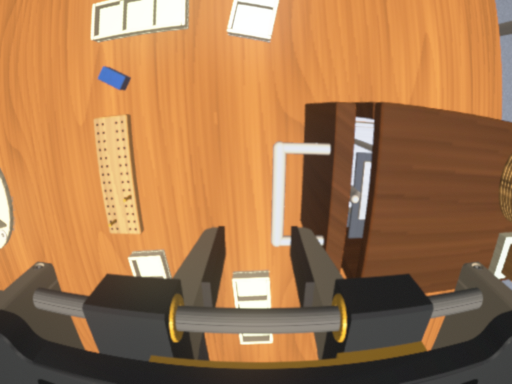

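```bash
python3 -c "
from h import *
c=cam('wrist')
A=atz('wrist',279.5,146,.169,c);B=atz('wrist',278.5,243,.169,c);print(A,B,(A+B)/2)
# shelf front edge
print(atz('wrist',376,103,.208,c),atz('wrist',360,275,.208,c))
"
```

```text
[0.6429968  0.07771706 0.169     ] [ 0.63986159 -0.01538946  0.169     ] [0.6414292 0.0311638 0.169    ]
[0.71628331 0.11505542 0.208     ] [ 0.7114474  -0.03344187  0.208     ]
```

Call:
step_arm --targets '[{"dx": 0, "dy": 0.74, "dz": 0.5, "wx": -0.5, "wy": -0.3, "wz": -0.4, "hand": -0.25}, {"dx": 0, "dy": 0.74, "dz": 1.5, "wx": -0.5, "wy": -0.3, "wz": -0.4, "hand": -0.25}, {"dx": 0, "dy": 0.74, "dz": 2.5, "wx": -0.5, "wy": -0.3, "wz": -0.4, "hand": -0.25}, {"dx": 0, "dy": 0.74, "dz": 3.5, "wx": -0.5, "wy": -0.3, "wz": -0.4, "hand": -0.25}, {"dx": 0, "dy": 0.74, "dz": 4.3, "wx": -0.5, "wy": -0.3, "wz": -0.4, "hand": -0.25}, {"dx": 0, "dy": 0.74, "dz": 4.44, "wx": -0.5, "wy": -0.3, "wz": -0.4, "hand": -0.25}, {"dx": 0, "dy": 0.74, "dz": 4.44, "wx": -0.5, "wy": -0.3, "wz": -0.4, "hand": -1}, {"dx": 0, "dy": 0.74, "dz": 4.44, "wx": -0.5, "wy": -0.3, "wz": -0.4, "hand": -1}, {"dx": 0, "dy": 0.74, "dz": 4.44, "wx": -0.5, "wy": -0.3, "wz": -0.4, "hand": -1}]'

```text
time_s: 8.55
tcp_pos: [0.6413, 0.0298, 0.1552]
ee_rot: [179.9, 0.0, 87.9]
force: [-0.6, 0.2, 0.4]
gripper_width: 0.135
```

```bash
python3 -c "
from h import *
plan((.641-.222*.9993,.031+.222*.037,.154,87.9))"
```

```text
t 8.55 tcp [0.6413 0.0298 0.1552] rot [1.7985e+02 2.0000e-02 8.7870e+01] q [ 2.5 25.5 94.9 -0.  59.5  4.7] F [-0.6  0.2  0.4] g 0.135
dx 0.05 dy -8.89 dz 0.03  wx 0.1 wy 0.0 wz -0.0  rows>=4.4
```

Call:
step_arm --targets '[{"dx": 0, "dy": -0.5, "dz": 0, "wx": 0, "wy": 0, "wz": 0, "hand": -1}, {"dx": 0, "dy": -1.5, "dz": 0, "wx": 0, "wy": 0, "wz": 0, "hand": -1}, {"dx": 0.01, "dy": -2.5, "dz": 0, "wx": 0, "wy": 0, "wz": 0, "hand": -1}, {"dx": 0.02, "dy": -3.5, "dz": 0, "wx": 0, "wy": 0, "wz": 0, "hand": -1}, {"dx": 0.02, "dy": -4.5, "dz": 0, "wx": 0, "wy": 0, "wz": 0, "hand": -1}, {"dx": 0.03, "dy": -5.5, "dz": 0, "wx": 0, "wy": 0, "wz": 0, "hand": -1}, {"dx": 0.03, "dy": -6.5, "dz": 0, "wx": 0, "wy": 0, "wz": 0, "hand": -1}, {"dx": 0.04, "dy": -7.5, "dz": 0, "wx": 0, "wy": 0, "wz": 0, "hand": -1}, {"dx": 0.05, "dy": -8.1, "dz": 0, "wx": 0, "wy": 0, "wz": 0, "hand": -1}, {"dx": 0.05, "dy": -8.5, "dz": 0, "wx": 0, "wy": 0, "wz": 0, "hand": -1}, {"dx": 0.05, "dy": -8.8, "dz": 0, "wx": 0, "wy": 0, "wz": 0, "hand": -1}, {"dx": 0.05, "dy": -8.8, "dz": 0, "wx": 0, "wy": 0, "wz": 0, "hand": -1}]'

```text
time_s: 9.75
tcp_pos: [0.4338, 0.0398, 0.1576]
ee_rot: [178.3, -0.1, 87.9]
force: [43.2, 0.2, -37.6]
gripper_width: 0.122
```

Call:
step_arm --targets '[{"dx": 0, "dy": 0, "dz": 0, "wx": 1.5, "wy": 0, "wz": 0, "hand": -1}, {"dx": 0, "dy": 0, "dz": 0, "wx": 1.5, "wy": 0, "wz": 0, "hand": -1}]'

```text
time_s: 9.95
tcp_pos: [0.4343, 0.0398, 0.1574]
ee_rot: [179.8, -0.1, 87.9]
force: [1.3, -0.1, -10.6]
gripper_width: 0.116
```

```bash
python3 -c "
from h import *
plan((.42,.04,.154,87.9))
snap('top','t6.png'); snap('scene','s6.png')
"
```

```text
t 9.95 tcp [0.4343 0.0398 0.1574] rot [ 1.7978e+02 -1.0000e-01  8.7910e+01] q [5.000e+00 8.000e+00 1.196e+02 1.000e-01 5.220e+01 7.000e+00] F [  1.3  -0.1 -10.6] g 0.116
dx -0.01 dy -0.57 dz 0.13  wx 0.2 wy -0.1 wz 0.0  rows>=0.3
```

View pics/t6.png

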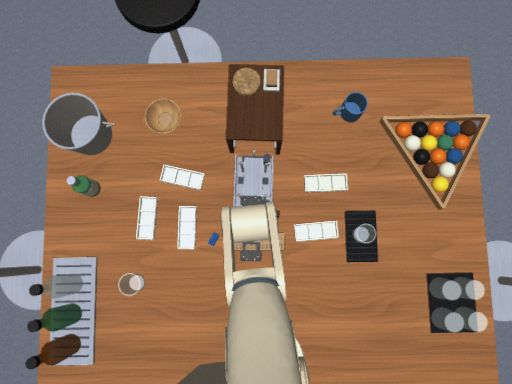

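View pics/s6.png

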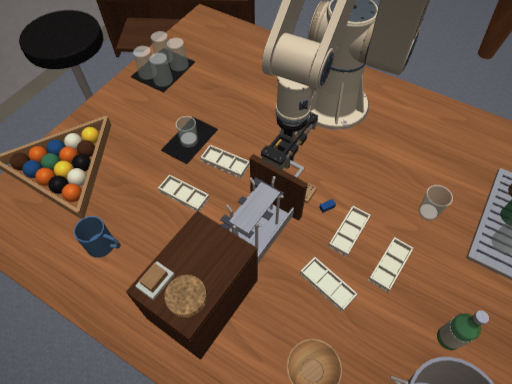

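Call:
step_arm --targets '[{"dx": 0, "dy": 0, "dz": 0, "wx": 0, "wy": 0, "wz": 0, "hand": -0.2}, {"dx": 0, "dy": 0, "dz": 0, "wx": 0, "wy": 0, "wz": 0, "hand": -0.2}, {"dx": 0, "dy": 0, "dz": -1, "wx": 0, "wy": 0, "wz": 0, "hand": -0.2}, {"dx": 0, "dy": 0, "dz": -3, "wx": 0, "wy": 0, "wz": 0, "hand": -0.2}, {"dx": 0, "dy": 0, "dz": -5, "wx": 0, "wy": 0, "wz": 0, "hand": 0}, {"dx": 0, "dy": 0, "dz": -6, "wx": 0, "wy": 0, "wz": 0, "hand": 0.5}, {"dx": 0, "dy": 1, "dz": -6, "wx": 0, "wy": 0, "wz": -8, "hand": 1}, {"dx": -0.1, "dy": 2, "dz": -6, "wx": 0, "wy": 0, "wz": -16, "hand": 1}, {"dx": -0.1, "dy": 3, "dz": -6, "wx": 0, "wy": 0, "wz": -24, "hand": 1}, {"dx": -0.1, "dy": 4, "dz": -6, "wx": 0, "wy": 0, "wz": -32, "hand": 1}, {"dx": -0.1, "dy": 5, "dz": -6, "wx": 0, "wy": 0, "wz": -40, "hand": 1}, {"dx": -0.1, "dy": 6, "dz": -6, "wx": 0, "wy": 0, "wz": -48, "hand": 1}]'

```text
time_s: 11.25
tcp_pos: [0.5838, 0.0316, 0.3088]
ee_rot: [179.7, 0.1, 136.2]
force: [-0.5, 0.2, -0.2]
gripper_width: 1.0
```

```bash
python3 -c "
from h import *
plan((.597,.034,.3,177.9))
"
```

```text
t 11.25 tcp [0.5838 0.0316 0.3088] rot [1.7972e+02 1.4000e-01 1.3624e+02] q [  2.9  12.4  93.1   0.1  74.2 -43.4] F [-0.5  0.2 -0.2] g 1.0
dx -0.31 dy 0.43 dz 0.36  wx 0.2 wy 0.2 wz -41.7  rows>=4.8
```

Call:
step_arm --targets '[{"dx": -0.31, "dy": 0.43, "dz": 0.36, "wx": 0.2, "wy": 0.2, "wz": -41.7, "hand": 1}, {"dx": -0.31, "dy": 0.43, "dz": 0.36, "wx": 0.2, "wy": 0.2, "wz": -41.7, "hand": 1}, {"dx": -0.31, "dy": 0.43, "dz": 0.36, "wx": 0.2, "wy": 0.2, "wz": -41.7, "hand": 1}, {"dx": -0.31, "dy": 0.43, "dz": 0.36, "wx": 0.2, "wy": 0.2, "wz": -41.7, "hand": 1}, {"dx": -0.31, "dy": 0.43, "dz": 0.36, "wx": 0.2, "wy": 0.2, "wz": -41.7, "hand": 1}, {"dx": -0.31, "dy": 0.43, "dz": 0.36, "wx": 0.2, "wy": 0.2, "wz": -41.7, "hand": 1}, {"dx": -0.31, "dy": 0.43, "dz": 0.36, "wx": 0.2, "wy": 0.2, "wz": -41.7, "hand": 1}, {"dx": -0.31, "dy": 0.43, "dz": 0.36, "wx": 0.2, "wy": 0.2, "wz": -41.7, "hand": 1}]'

```text
time_s: 12.05
tcp_pos: [0.5968, 0.034, 0.3002]
ee_rot: [180.0, 0.1, 177.8]
force: [1.2, 0.5, 0.6]
gripper_width: 1.001
```

```bash
python3 -c "
from h import *
c=cam('wrist')
im=snap('wrist','w7.png')
plan((.597,.034,.3,177.9))
def T(x,y,z,yaw=-2.1):
    a=np.radians(yaw); return (.597+x*np.cos(a)-y*np.sin(a),.0336+x*np.sin(a)+y*np.cos(a),z)
for sx in(-1,1):
  for sy in (-1,1):
    for P in (T(sx*.075,sy*.031,.145),):
        u,v=proj('wrist',P,c); cv2.circle(im,(int(u),int(v)),2,(0,0,255),-1)
    u,v=proj('wrist',T(sx*.052,sy*.043,.174),c); cv2.circle(im,(int(u),int(v)),2,(0,255,0),-1)
cv2.imwrite('pics/w7b.png',cv2.resize(im[:300],None,fx=1.56,fy=1.56))
"
```

```text
t 12.1 tcp [0.5969 0.034  0.3001] rot [1.800e+02 5.000e-02 1.778e+02] q [  3.1  14.1  92.   -0.   73.8 -84.7] F [-0.9  0.7  0. ] g 1.002
dx -0.01 dy -0.00 dz 0.01  wx 0.0 wy 0.0 wz -0.1  rows>=0.0
```

View pics/w7b.png

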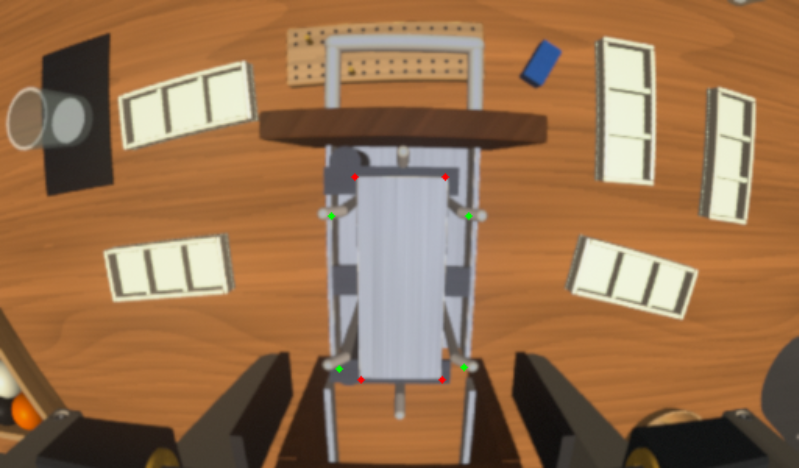

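View pics/w7.png

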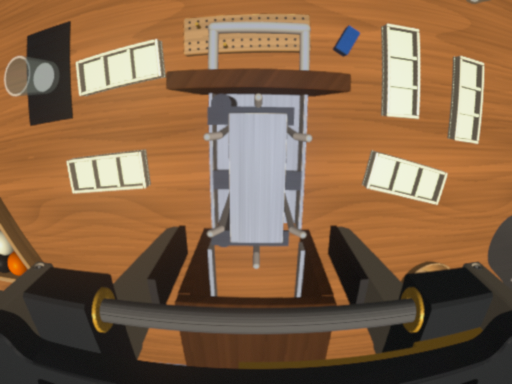

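```bash
cat >> h.py <<'E'
from scipy.optimize import minimize
def boxmask(n,c,x,y,z,a,L=.15,W=.06,H=.024,S=4):
    ca,sa=np.cos(a),np.sin(a); pts=[]
    for sx in(-1,1):
        for sy in(-1,1):
            for zz in (z,z+H):
                pts.append(proj(n,(x+sx*L/2*ca-sy*W/2*sa,y+sx*L/2*sa+sy*W/2*ca,zz),c))
    h=cv2.convexHull(np.array(pts,np.float32))
    m=np.zeros((384,512),np.uint8); cv2.fillConvexPoly(m,np.round(h*16).astype(np.int32),1,cv2.LINE_8,4); return m>0
def fitdish(n,mask,c,z=0.):
    m=mask.astype(np.uint8); cs=max(cv2.findContours(m,0,2)[0],key=cv2.contourArea)[:,0,:]
    P=np.array([atz(n,u,v,z+.012,c)[:2] for u,v in cs]).astype(np.float32)*1000
    (x,y),(a,b),an=cv2.minAreaRect(P)
    if a<b: an+=90
    f=lambda q:-(lambda b:(b&mask).sum()/max(1,(b|mask).sum()))(boxmask(n,c,q[0]/1000,q[1]/1000,z,np.radians(q[2])))
    best=None
    for k in range(2):
        q0=[x,y,an] if best is None else best.x
        s=np.array([q0]+[np.array(q0)+d for d in np.diag([6,6,4])/(k+1)])
        best=minimize(f,q0,method='Nelder-Mead',options=dict(initial_simplex=s,xatol=.05,fatol=1e-4,maxiter=120))
    q=best.x; q[2]=(q[2]+90)%180-90
    return q.round(1),round(-best.fun,3)
def dishes(n,thr=.3,f=None):
    c=cam(n); im=snap(n,f or 'd_%s.png'%n)
    for d in models.outline_of(n,'dish1'):
        if d['score']<thr: continue
        q,s=fitdish(n,d['mask'],c); print(n,'dish',round(d['score'],2),q,'iou',s,'ext',d['extent'])
E
python3 -c "
from h import *
dishes('wrist');dishes('top')
plan((.455,.2655,.2,178.2))"
```

```text
wrist dish 0.91 [633.  286.5  75.1] iou 0.963 ext [363.0, 151.9, 449.1, 204.8]
wrist dish 0.85 [ 601.3 -223.3  -88.3] iou 0.95 ext [67.6, 148.4, 150.7, 192.8]
wrist dish 0.78 [ 431.4 -182.8  -86.3] iou 0.964 ext [77.2, 38.5, 166.8, 98.2]
wrist dish 0.68 [491.8 413.4  -5. ] iou 0.971 ext [451.3, 55.2, 483.6, 141.6]
top dish 0.94 [633.8 285.   74.2] iou 0.948 ext [160.7, 165.3, 206.6, 191.9]
top dish 0.82 [491.5 410.3  -4.4] iou 0.894 ext [135.7, 198.0, 158.5, 240.0]
top dish 0.67 [4.53e+02 2.70e+02 4.00e-01] iou 0.922 ext [178.2, 208.3, 199.4, 249.8]
top dish 0.63 [ 434.5 -182.6  -85.3] iou 0.916 ext [294.4, 220.5, 338.8, 242.1]
top dish 0.58 [ 604.4 -224.4  -87. ] iou 0.93 ext [302.2, 172.9, 346.0, 193.2]
t 12.3 tcp [0.5969 0.034  0.3   ] rot [-1.8000e+02  4.0000e-02  1.7789e+02] q [  3.1  14.2  92.   -0.   73.8 -84.8] F [-0.6 -0.2  0.4] g 0.998
dx 6.01 dy 9.05 dz 3.99  wx -0.0 wy 0.0 wz -0.3  rows>=5.8
```

Call:
step_arm --targets '[{"dx": 1, "dy": 1.8, "dz": 0, "wx": 0, "wy": 0, "wz": 0, "hand": 1}, {"dx": 2, "dy": 3.5, "dz": 0.5, "wx": 0, "wy": 0, "wz": 0, "hand": 1}, {"dx": 3.3, "dy": 5.2, "dz": 1.3, "wx": 0, "wy": 0, "wz": 0, "hand": 1}, {"dx": 4.6, "dy": 7, "dz": 2.5, "wx": 0, "wy": 0, "wz": 0, "hand": 1}, {"dx": 6, "dy": 9.15, "dz": 4, "wx": 0, "wy": 0, "wz": 0, "hand": 1}, {"dx": 6, "dy": 9.15, "dz": 5.2, "wx": 0, "wy": 0, "wz": 0, "hand": 1}, {"dx": 6, "dy": 9.15, "dz": 6, "wx": 0, "wy": 0, "wz": 0, "hand": 1}, {"dx": 6, "dy": 9.15, "dz": 6, "wx": 0, "wy": 0, "wz": 0, "hand": 1}, {"dx": 6, "dy": 9.15, "dz": 6, "wx": 0, "wy": 0, "wz": 0, "hand": 1}]'

```text
time_s: 13.2
tcp_pos: [0.4557, 0.268, 0.1503]
ee_rot: [-180.0, 0.0, 177.9]
force: [0.5, 0.3, 0.4]
gripper_width: 1.0
```

```bash
python3 -c "
from h import *
dishes('wrist',f='w8.png')
plan((.453,.2695,.011,178.2))"
```

```text
wrist dish 0.88 [634.7 286.5  75.9] iou 0.383 ext [220.7, 284.2, 336.3, 344.4]
wrist dish 0.65 [490.6 413.6  -2.2] iou 0.822 ext [353.4, 144.8, 417.7, 272.1]
wrist dish 0.59 [453.9 269.8  -1.8] iou 0.987 ext [229.2, 114.6, 290.4, 253.3]
wrist dish 0.53 [ 418.4 -139.5  -14.2] iou 0.253 ext [0.0, 176.3, 4.8, 199.4]
t 13.3 tcp [0.4571 0.2681 0.1517] rot [1.7993e+02 1.7000e-01 1.7785e+02] q [ 30.3  16.5 109.2  -0.   54.2 -57.6] F [-0.1  0.5  0.3] g 0.998
dx 0.18 dy 0.04 dz 5.63  wx 0.1 wy 0.2 wz -0.4  rows>=2.8
```

View pics/w8.png

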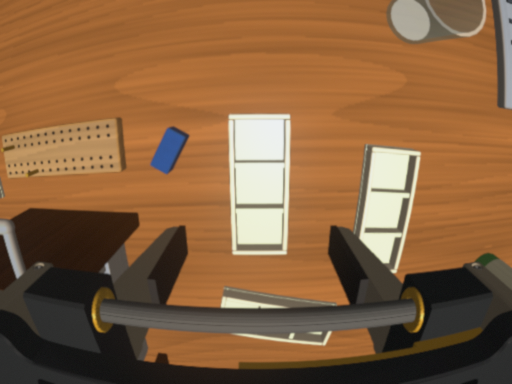

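Call:
step_arm --targets '[{"dx": 0.13, "dy": 0.06, "dz": 1.5, "wx": 0.1, "wy": 0.2, "wz": -0.4, "hand": 1}, {"dx": 0.13, "dy": 0.06, "dz": 3, "wx": 0.1, "wy": 0.2, "wz": -0.4, "hand": 1}, {"dx": 0.13, "dy": 0.06, "dz": 4.5, "wx": 0.1, "wy": 0.2, "wz": -0.4, "hand": 1}, {"dx": 0.13, "dy": 0.06, "dz": 5.3, "wx": 0.1, "wy": 0.2, "wz": -0.4, "hand": 1}, {"dx": 0.13, "dy": 0.06, "dz": 5.58, "wx": 0.1, "wy": 0.2, "wz": -0.4, "hand": 1}, {"dx": 0.13, "dy": 0.06, "dz": 5.6, "wx": 0.1, "wy": 0.2, "wz": -0.4, "hand": 1}, {"dx": 0.13, "dy": 0.06, "dz": 5.6, "wx": 0.1, "wy": 0.2, "wz": -0.4, "hand": -1}, {"dx": 0.13, "dy": 0.06, "dz": 5.6, "wx": 0.1, "wy": 0.2, "wz": -0.4, "hand": -1}, {"dx": 0.13, "dy": 0.06, "dz": 5.6, "wx": 0.1, "wy": 0.2, "wz": -0.4, "hand": -1}, {"dx": 0.13, "dy": 0.06, "dz": 5.6, "wx": 0.1, "wy": 0.2, "wz": -0.4, "hand": -1}]'

```text
time_s: 14.3
tcp_pos: [0.4547, 0.2701, 0.0124]
ee_rot: [180.0, 0.0, 178.2]
force: [-0.0, 0.4, -0.3]
gripper_width: 0.668
```

```bash
python3 -c "
from h import *
plan((.454,.2698,.25,178.2),(.597,.0338,.25,177.9),(.597,.0338,.175,177.9))"
```

```text
t 14.3 tcp [0.4547 0.2701 0.0124] rot [1.7999e+02 3.0000e-02 1.7825e+02] q [ 30.6  28.9 113.6  -0.   37.5 -57.7] F [-0.   0.4 -0.3] g 0.668
dx 0.02 dy -0.01 dz -9.50  wx 0.0 wy 0.0 wz 0.0  rows>=4.8
dx -5.98 dy -9.27 dz -9.50  wx 0.0 wy 0.0 wz 0.3  rows>=5.5
dx -5.98 dy -9.27 dz -6.50  wx 0.0 wy 0.0 wz 0.3  rows>=1.5
```

Call:
step_arm --targets '[{"dx": 0, "dy": 0, "dz": -1, "wx": 0, "wy": 0, "wz": 0, "hand": -1}, {"dx": 0, "dy": 0, "dz": -3, "wx": 0, "wy": 0, "wz": 0, "hand": -1}, {"dx": 0, "dy": 0, "dz": -5, "wx": 0, "wy": 0, "wz": 0, "hand": -1}, {"dx": 0, "dy": -0.5, "dz": -7, "wx": 0, "wy": 0, "wz": 0, "hand": -1}, {"dx": -1, "dy": -1.5, "dz": -8.5, "wx": 0, "wy": 0, "wz": 0, "hand": -1}, {"dx": -2.2, "dy": -3, "dz": -9.2, "wx": 0, "wy": 0, "wz": 0, "hand": -1}, {"dx": -3.3, "dy": -4.7, "dz": -9.2, "wx": 0, "wy": 0, "wz": 0.3, "hand": -1}, {"dx": -4.4, "dy": -6.4, "dz": -9.2, "wx": 0, "wy": 0, "wz": 0.3, "hand": -1}, {"dx": -5.4, "dy": -8, "dz": -9, "wx": 0, "wy": 0, "wz": 0.3, "hand": -1}, {"dx": -5.98, "dy": -9.1, "dz": -8.5, "wx": 0, "wy": 0, "wz": 0.3, "hand": -1}, {"dx": -5.98, "dy": -9.27, "dz": -8, "wx": 0, "wy": 0, "wz": 0.3, "hand": -1}, {"dx": -5.98, "dy": -9.27, "dz": -7.8, "wx": 0, "wy": 0, "wz": 0.3, "hand": -1}]'

```text
time_s: 15.5
tcp_pos: [0.5957, 0.033, 0.2057]
ee_rot: [180.0, -0.1, 177.8]
force: [-0.3, 1.2, -1.8]
gripper_width: 0.647
```

```bash
cat > place.py <<'E'
from h import *
import sys
c=cam('wrist'); o=observe()
im=snap('wrist',sys.argv[1])
tz=o['tcp_pos'][2]-.0115
def T(x,y,z,yaw=-2.1):
    a=np.radians(yaw); return (.597+x*np.cos(a)-y*np.sin(a),.0338+x*np.sin(a)+y*np.cos(a),z)
for s in (-1,1):
  for sy in (-1,1):
    u,v=proj('wrist',T(s*.075,sy*.03,tz+.024),c); cv2.circle(im,(int(round(u)),int(round(v))),2,(0,0,255),-1)
cv2.imwrite('pics/'+sys.argv[1],cv2.resize(im,None,fx=1.56,fy=1.56))
plan((.597,.0338,.175,177.9),(.597,.0338,.136,177.9))
E
python3 place.py w9.png
```

```text
t 15.55 tcp [0.5954 0.034  0.2055] rot [ 1.7998e+02 -1.7000e-01  1.7790e+02] q [  3.1  18.7  98.1   0.   63.4 -84.8] F [-0.4  1.  -3.3] g 0.647
dx -0.07 dy -0.01 dz 1.22  wx 0.0 wy -0.2 wz -0.0  rows>=0.6
dx -0.07 dy -0.01 dz 2.78  wx 0.0 wy -0.2 wz -0.0  rows>=0.8
```

View pics/w9.png

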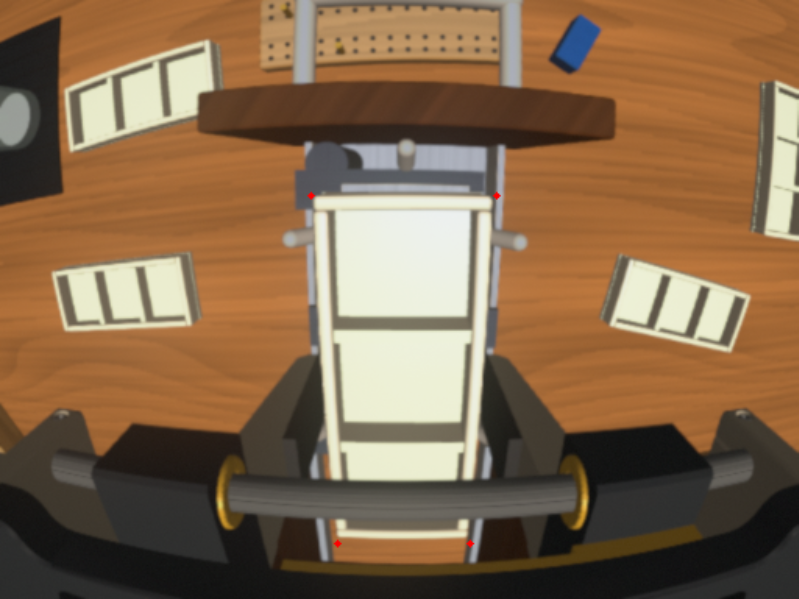

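Call:
step_arm --targets '[{"dx": -0.07, "dy": 0, "dz": 0.5, "wx": 0, "wy": -0.2, "wz": 0, "hand": -1}, {"dx": -0.07, "dy": 0, "dz": 1, "wx": 0, "wy": -0.2, "wz": 0, "hand": -1}, {"dx": -0.07, "dy": 0, "dz": 1.4, "wx": 0, "wy": -0.2, "wz": 0, "hand": -1}, {"dx": -0.07, "dy": 0, "dz": 1.8, "wx": 0, "wy": -0.2, "wz": 0, "hand": -1}, {"dx": -0.07, "dy": 0, "dz": 2.2, "wx": 0, "wy": -0.2, "wz": 0, "hand": -1}, {"dx": -0.07, "dy": 0, "dz": 2.5, "wx": 0, "wy": -0.2, "wz": 0, "hand": -1}, {"dx": -0.07, "dy": 0, "dz": 2.75, "wx": 0, "wy": -0.2, "wz": 0, "hand": -1}, {"dx": -0.07, "dy": 0, "dz": 2.75, "wx": 0, "wy": -0.2, "wz": 0, "hand": -1}, {"dx": -0.07, "dy": 0, "dz": 2.75, "wx": 0, "wy": -0.2, "wz": 0, "hand": -1}]'

```text
time_s: 16.45
tcp_pos: [0.5968, 0.0339, 0.1368]
ee_rot: [180.0, 0.0, 177.9]
force: [-0.8, 0.8, 0.2]
gripper_width: 0.65
```

```bash
python3 place.py w10.png; python3 -c "
from h import *
snap('scene','s10.png')"
```

```text
t 16.5 tcp [0.5969 0.0339 0.137 ] rot [1.7999e+02 2.0000e-02 1.7789e+02] q [  3.1  23.1 101.3   0.   55.5 -84.8] F [-2.   0.6 -0.1] g 0.648
dx -0.00 dy -0.00 dz -1.52  wx 0.0 wy 0.0 wz -0.0  rows>=0.8
dx -0.00 dy -0.00 dz 0.04  wx 0.0 wy 0.0 wz -0.0  rows>=0.8
```

View pics/w10.png

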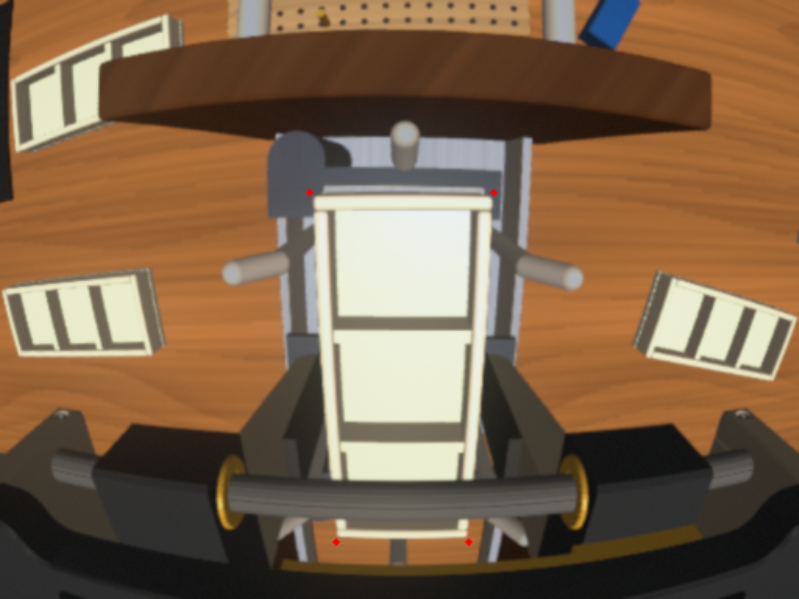

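View pics/s10.png

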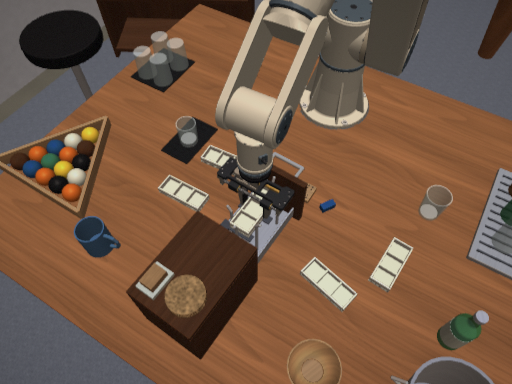

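Call:
step_arm --targets '[{"dx": 0, "dy": 0, "dz": 0, "wx": 0, "wy": 0, "wz": 0, "hand": 0.5}, {"dx": 0, "dy": 0, "dz": 0, "wx": 0, "wy": 0, "wz": 0, "hand": 0.8}, {"dx": 0, "dy": 0, "dz": 0, "wx": 0, "wy": 0, "wz": 0, "hand": 0.8}, {"dx": 0, "dy": 0, "dz": -1, "wx": 0, "wy": 0, "wz": 0, "hand": 0.8}, {"dx": 0, "dy": 0, "dz": -2.5, "wx": 0, "wy": 0, "wz": 0, "hand": 0.8}, {"dx": 0, "dy": 0, "dz": -4.2, "wx": 0, "wy": 0, "wz": 0, "hand": 1}, {"dx": 0, "dy": 0, "dz": -5.5, "wx": 0, "wy": 0, "wz": 0, "hand": 1}, {"dx": 0, "dy": 0, "dz": -6, "wx": 0, "wy": 0, "wz": 0, "hand": 1}]'

```text
time_s: 17.35
tcp_pos: [0.5984, 0.0339, 0.2909]
ee_rot: [180.0, 0.3, 177.9]
force: [1.0, 0.7, -0.0]
gripper_width: 0.996
```

```bash
python3 -c "
from h import *
dishes('wrist',f='w11.png')
dishes('top')
plan((.492,.412,.2,175))"
```

```text
wrist dish 0.95 [491.1 412.8  -4.6] iou 0.966 ext [451.8, 53.5, 487.6, 142.8]
wrist dish 0.91 [633.8 287.7  74.5] iou 0.941 ext [367.4, 149.7, 448.7, 207.4]
wrist dish 0.79 [ 431.2 -182.4  -86.4] iou 0.96 ext [73.3, 33.0, 163.9, 95.9]
wrist dish 0.57 [613.7  36.4   4.9] iou 0.546 ext [229.9, 110.4, 285.6, 245.4]
wrist dish 0.56 [ 601.5 -222.1  -89.1] iou 0.943 ext [62.6, 149.2, 149.3, 192.6]
top dish 0.89 [ 605.  -224.8  -89.1] iou 0.906 ext [303.7, 173.5, 347.3, 191.4]
top dish 0.83 [588.9  33.6  -1.3] iou 0.609 ext [244.5, 179.7, 262.5, 203.0]
top dish 0.75 [492.2 409.7  -5. ] iou 0.929 ext [136.1, 198.2, 156.0, 239.0]
top dish 0.63 [ 434.5 -182.6  -85.3] iou 0.907 ext [294.6, 217.5, 337.7, 242.7]
t 17.55 tcp [0.5962 0.0338 0.2855] rot [ 1.8000e+02 -7.0000e-02  1.7789e+02] q [  3.1  14.7  93.    0.   72.3 -84.8] F [ 0.2 -0.2 -0.4] g 0.999
dx 4.72 dy 14.96 dz 3.43  wx -0.0 wy -0.1 wz 2.9  rows>=8.0
```

View pics/w11.png

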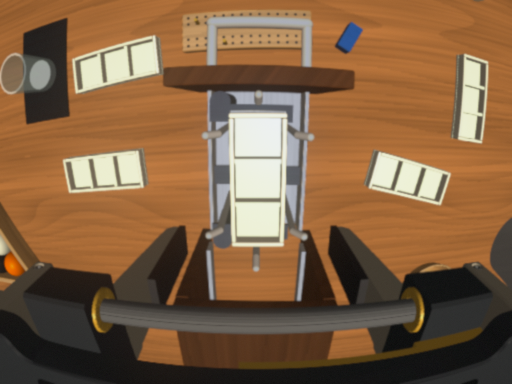

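Call:
step_arm --targets '[{"dx": 0.6, "dy": 1.8, "dz": 0, "wx": 0, "wy": 0, "wz": 0, "hand": 1}, {"dx": 1.2, "dy": 3.7, "dz": 0, "wx": 0, "wy": 0, "wz": 0, "hand": 1}, {"dx": 1.8, "dy": 5.6, "dz": 0.5, "wx": 0, "wy": 0, "wz": 1, "hand": 1}, {"dx": 2.4, "dy": 7.5, "dz": 1.2, "wx": 0, "wy": 0, "wz": 2, "hand": 1}, {"dx": 3, "dy": 9.4, "dz": 2, "wx": 0, "wy": 0, "wz": 2.7, "hand": 1}, {"dx": 3.6, "dy": 11.3, "dz": 3, "wx": 0, "wy": 0, "wz": 2.7, "hand": 1}, {"dx": 4.2, "dy": 13.2, "dz": 4.3, "wx": 0, "wy": 0, "wz": 2.7, "hand": 1}, {"dx": 4.7, "dy": 14.96, "dz": 5.4, "wx": 0, "wy": 0, "wz": 2.7, "hand": 1}, {"dx": 4.7, "dy": 14.96, "dz": 5.8, "wx": 0, "wy": 0, "wz": 2.7, "hand": 1}, {"dx": 4.7, "dy": 14.96, "dz": 5.8, "wx": 0, "wy": 0, "wz": 2.7, "hand": 1}]'

```text
time_s: 18.55
tcp_pos: [0.4884, 0.4123, 0.1346]
ee_rot: [-179.7, -0.4, 175.4]
force: [-0.3, -0.5, 0.0]
gripper_width: 1.0
```

```bash
python3 -c "
from h import *
dishes('wrist',f='w12.png')
plan((.4915,.412,.011,175))"
```

```text
wrist dish 0.93 [491.  411.1  -4.4] iou 0.987 ext [226.8, 118.6, 291.2, 264.8]
wrist dish 0.59 [643.9 295.7  88.8] iou 0.241 ext [115.7, 274.1, 228.8, 342.7]
wrist dish 0.55 [544.7  42.3 -50.1] iou 0.781 ext [1.1, 202.5, 39.5, 287.7]
t 18.65 tcp [0.4911 0.4109 0.1385] rot [-179.81   -0.23  175.26] q [ 39.8  26.6  95.5   0.   58.2 -45.5] F [-0.  -0.6  0.6] g 0.998
dx -0.03 dy 0.06 dz 5.10  wx -0.2 wy -0.2 wz 0.3  rows>=2.5
```

View pics/w12.png

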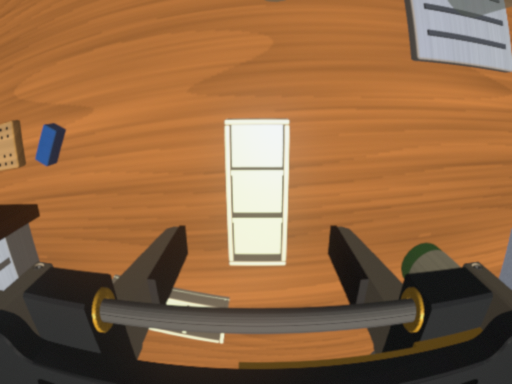

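Call:
step_arm --targets '[{"dx": 0, "dy": 0.03, "dz": 1.5, "wx": -0.2, "wy": -0.2, "wz": 0, "hand": 1}, {"dx": 0, "dy": 0.03, "dz": 3, "wx": -0.2, "wy": -0.2, "wz": 0, "hand": 1}, {"dx": 0, "dy": 0.03, "dz": 4.3, "wx": -0.2, "wy": -0.2, "wz": 0, "hand": 1}, {"dx": 0, "dy": 0.03, "dz": 5, "wx": -0.2, "wy": -0.2, "wz": 0, "hand": 1}, {"dx": 0, "dy": 0.03, "dz": 5.1, "wx": -0.2, "wy": -0.2, "wz": 0, "hand": 1}, {"dx": 0, "dy": 0.03, "dz": 5.1, "wx": -0.2, "wy": -0.2, "wz": 0, "hand": 0}, {"dx": 0, "dy": 0.03, "dz": 5.1, "wx": -0.2, "wy": -0.2, "wz": 0, "hand": -1}, {"dx": 0, "dy": 0.03, "dz": 5.1, "wx": -0.2, "wy": -0.2, "wz": 0, "hand": -1}, {"dx": 0, "dy": 0.03, "dz": 5.1, "wx": -0.2, "wy": -0.2, "wz": 0, "hand": -1}, {"dx": 0, "dy": 0.03, "dz": 4.5, "wx": -0.2, "wy": -0.2, "wz": 0, "hand": -1}, {"dx": 0, "dy": 0.03, "dz": 2.5, "wx": -0.2, "wy": -0.2, "wz": 0, "hand": -1}, {"dx": 0, "dy": 0.03, "dz": 0.5, "wx": -0.2, "wy": -0.2, "wz": 0, "hand": -1}]'

```text
time_s: 19.85
tcp_pos: [0.4901, 0.411, 0.1271]
ee_rot: [-179.9, -0.1, 175.3]
force: [1.7, 0.3, -1.8]
gripper_width: 0.65
```

```bash
python3 -c "
from h import *
plan((.491,.411,.25,176),(.597,.0338,.25,177.9),(.597,.0338,.205,177.9))
snap('wrist','w13.png')"
```

```text
t 19.85 tcp [0.4901 0.411  0.1271] rot [-1.7990e+02 -1.4000e-01  1.7527e+02] q [ 39.8  27.2  96.1   0.   56.8 -45.5] F [ 1.7  0.3 -1.8] g 0.65
dx -0.02 dy -0.00 dz -4.91  wx -0.1 wy -0.1 wz -0.7  rows>=2.5
dx -5.49 dy -14.69 dz -4.90  wx -0.1 wy -0.1 wz -2.6  rows>=7.8
dx -5.50 dy -14.69 dz -3.10  wx -0.1 wy -0.1 wz -2.6  rows>=0.9
```

View pics/w13.png

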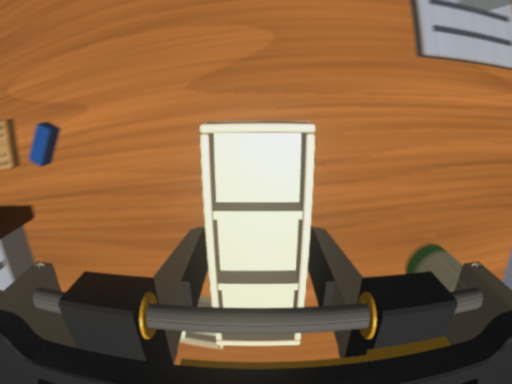

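Call:
step_arm --targets '[{"dx": 0, "dy": 0, "dz": -2, "wx": -0.1, "wy": -0.1, "wz": 0, "hand": -1}, {"dx": -0.3, "dy": -0.8, "dz": -3.6, "wx": -0.1, "wy": -0.1, "wz": 0, "hand": -1}, {"dx": -1, "dy": -2.4, "dz": -4.7, "wx": -0.1, "wy": -0.1, "wz": -0.5, "hand": -1}, {"dx": -1.7, "dy": -4.3, "dz": -4.9, "wx": -0.1, "wy": -0.1, "wz": -1, "hand": -1}, {"dx": -2.4, "dy": -6.2, "dz": -4.9, "wx": -0.1, "wy": -0.1, "wz": -1.5, "hand": -1}, {"dx": -3.1, "dy": -8.1, "dz": -4.9, "wx": -0.1, "wy": -0.1, "wz": -2, "hand": -1}, {"dx": -3.8, "dy": -10, "dz": -4.9, "wx": -0.1, "wy": -0.1, "wz": -2.6, "hand": -1}, {"dx": -4.5, "dy": -11.9, "dz": -4.9, "wx": -0.1, "wy": -0.1, "wz": -2.6, "hand": -1}, {"dx": -5.1, "dy": -13.6, "dz": -4.7, "wx": -0.1, "wy": -0.1, "wz": -2.6, "hand": -1}, {"dx": -5.5, "dy": -14.6, "dz": -4.2, "wx": -0.1, "wy": -0.1, "wz": -2.6, "hand": -1}, {"dx": -5.5, "dy": -14.69, "dz": -3.5, "wx": -0.1, "wy": -0.1, "wz": -2.6, "hand": -1}, {"dx": -5.5, "dy": -14.69, "dz": -3.1, "wx": -0.1, "wy": -0.1, "wz": -2.6, "hand": -1}]'

```text
time_s: 21.1
tcp_pos: [0.5997, 0.0353, 0.2121]
ee_rot: [179.5, 0.4, 177.8]
force: [-0.8, 0.3, -0.9]
gripper_width: 0.65
```

```bash
python3 place.py w14.png
```

```text
t 21.15 tcp [0.5989 0.0361 0.2106] rot [179.51   0.33 177.82] q [  3.   18.5  97.7   0.5  63.4 -85. ] F [-1.2  0.1 -4.6] g 0.649
dx 0.08 dy -0.11 dz 1.42  wx 0.5 wy 0.3 wz -0.1  rows>=0.7
dx 0.09 dy -0.12 dz 2.98  wx 0.5 wy 0.3 wz -0.1  rows>=0.8
```

View pics/w14.png

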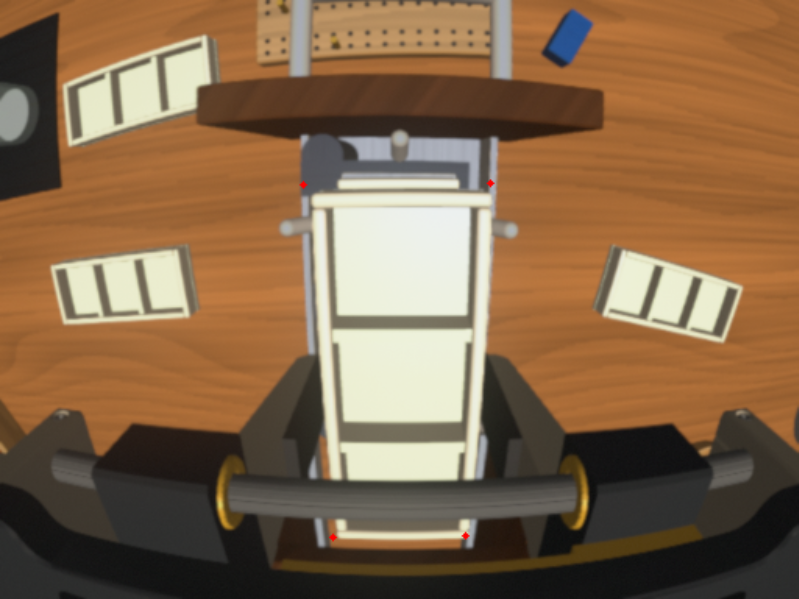

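Call:
step_arm --targets '[{"dx": 0.08, "dy": -0.11, "dz": 0.5, "wx": 0.5, "wy": 0.3, "wz": -0.1, "hand": -1}, {"dx": 0.08, "dy": -0.11, "dz": 0.8, "wx": 0.5, "wy": 0.3, "wz": -0.1, "hand": -1}, {"dx": 0.08, "dy": -0.11, "dz": 1.2, "wx": 0.5, "wy": 0.3, "wz": -0.1, "hand": -1}, {"dx": 0.08, "dy": -0.11, "dz": 1.6, "wx": 0.5, "wy": 0.3, "wz": -0.1, "hand": -1}, {"dx": 0.08, "dy": -0.11, "dz": 2, "wx": 0.5, "wy": 0.3, "wz": -0.1, "hand": -1}, {"dx": 0.08, "dy": -0.11, "dz": 2.4, "wx": 0.5, "wy": 0.3, "wz": -0.1, "hand": -1}, {"dx": 0.08, "dy": -0.11, "dz": 2.7, "wx": 0.5, "wy": 0.3, "wz": -0.1, "hand": -1}, {"dx": 0.08, "dy": -0.11, "dz": 2.9, "wx": 0.5, "wy": 0.3, "wz": -0.1, "hand": -1}, {"dx": 0.08, "dy": -0.11, "dz": 2.9, "wx": 0.5, "wy": 0.3, "wz": -0.1, "hand": -1}, {"dx": 0.08, "dy": -0.11, "dz": 2.9, "wx": 0.5, "wy": 0.3, "wz": -0.1, "hand": -1}]'

```text
time_s: 22.15
tcp_pos: [0.5971, 0.034, 0.1382]
ee_rot: [-180.0, 0.0, 177.9]
force: [-1.6, 0.4, -0.5]
gripper_width: 0.647
```

```bash
python3 place.py w15.png
```

```text
t 22.2 tcp [0.5972 0.034  0.1383] rot [-1.7999e+02  2.0000e-02  1.7792e+02] q [  3.1  23.1 101.2  -0.   55.7 -84.8] F [-1.   0.2 -0.3] g 0.648
dx 0.01 dy -0.01 dz -1.47  wx -0.0 wy 0.0 wz 0.0  rows>=0.7
dx 0.01 dy -0.01 dz 0.09  wx -0.0 wy 0.0 wz 0.0  rows>=0.8
```

View pics/w15.png

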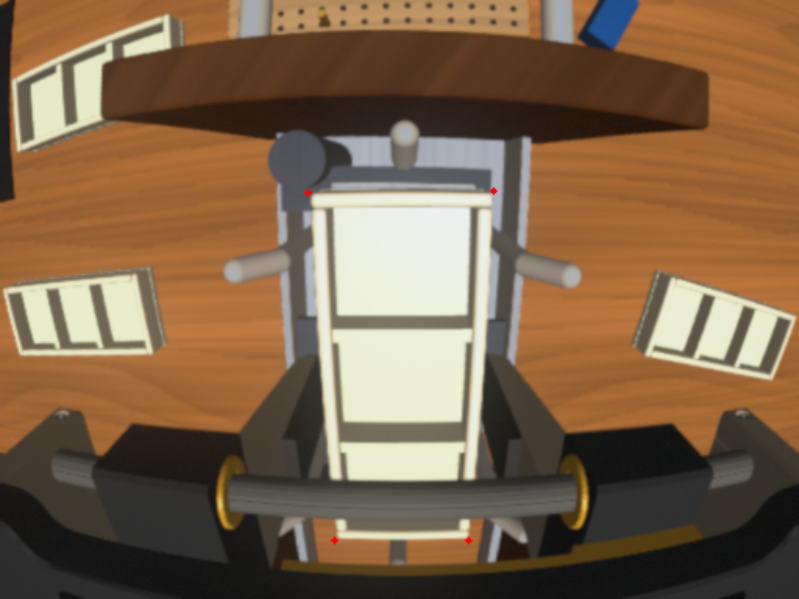

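Call:
step_arm --targets '[{"dx": 0, "dy": 0, "dz": 0, "wx": 0, "wy": 0, "wz": 0, "hand": 0.5}, {"dx": 0, "dy": 0, "dz": 0, "wx": 0, "wy": 0, "wz": 0, "hand": 0.8}, {"dx": 0, "dy": 0, "dz": 0, "wx": 0, "wy": 0, "wz": 0, "hand": 0.8}, {"dx": 0, "dy": 0, "dz": -1, "wx": 0, "wy": 0, "wz": 0, "hand": 0.8}, {"dx": 0, "dy": 0, "dz": -2.5, "wx": 0, "wy": 0, "wz": 0, "hand": 0.8}, {"dx": 0, "dy": 0, "dz": -4.2, "wx": 0, "wy": 0, "wz": 0, "hand": 1}, {"dx": 0, "dy": 0, "dz": -5.5, "wx": 0, "wy": 0, "wz": 0, "hand": 1}, {"dx": 0, "dy": 0, "dz": -6, "wx": 0, "wy": 0, "wz": 0, "hand": 1}]'

```text
time_s: 23.0
tcp_pos: [0.5987, 0.0341, 0.2922]
ee_rot: [180.0, 0.3, 177.9]
force: [0.3, -0.5, 0.1]
gripper_width: 0.999
```

```bash
python3 -c "
from h import *
dishes('wrist',f='w16.png')
plan((.6335,.287,.2,75))"
```

```text
wrist dish 0.97 [633.4 286.8  75. ] iou 0.929 ext [366.4, 149.0, 446.3, 205.2]
wrist dish 0.82 [ 602.  -224.   -87.7] iou 0.922 ext [65.2, 147.4, 146.5, 192.3]
wrist dish 0.74 [ 430.9 -180.7  -85.7] iou 0.973 ext [72.9, 33.1, 165.8, 96.4]
wrist dish 0.65 [602.5  37.2   4.2] iou 0.555 ext [229.0, 111.6, 286.6, 246.2]
t 23.1 tcp [0.598  0.0341 0.29  ] rot [180.     0.22 177.91] q [  3.1  14.6  92.7  -0.   72.5 -84.8] F [ 0.5  0.2 -0.9] g 1.001
dx -1.04 dy 10.16 dz 3.60  wx 0.2 wy 0.2 wz 102.9  rows>=12.0
```

View pics/w16.png

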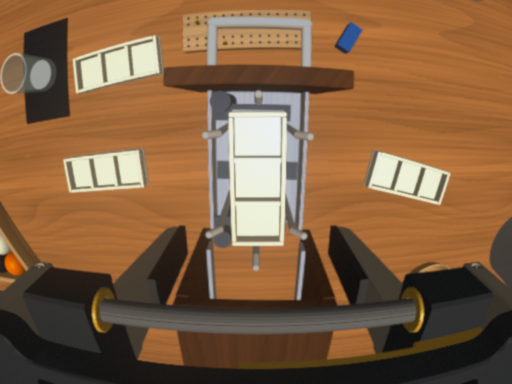

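Call:
step_arm --targets '[{"dx": -0.1, "dy": 1, "dz": 0, "wx": 0, "wy": 0, "wz": 8.5, "hand": 1}, {"dx": -0.2, "dy": 2, "dz": 0, "wx": 0, "wy": 0, "wz": 17, "hand": 1}, {"dx": -0.3, "dy": 3, "dz": 0, "wx": 0, "wy": 0, "wz": 25.5, "hand": 1}, {"dx": -0.4, "dy": 4, "dz": 0, "wx": 0, "wy": 0, "wz": 34, "hand": 1}, {"dx": -0.5, "dy": 5, "dz": 0.4, "wx": 0, "wy": 0, "wz": 42.5, "hand": 1}, {"dx": -0.6, "dy": 6, "dz": 1, "wx": 0, "wy": 0, "wz": 51, "hand": 1}, {"dx": -0.7, "dy": 7, "dz": 1.8, "wx": 0, "wy": 0, "wz": 59.5, "hand": 1}, {"dx": -0.8, "dy": 8, "dz": 2.6, "wx": 0, "wy": 0, "wz": 68, "hand": 1}, {"dx": -0.9, "dy": 9, "dz": 3.4, "wx": 0, "wy": 0, "wz": 76.5, "hand": 1}, {"dx": -1, "dy": 9.7, "dz": 4.2, "wx": 0, "wy": 0, "wz": 85, "hand": 1}, {"dx": -1.04, "dy": 10.16, "dz": 5, "wx": 0, "wy": 0, "wz": 93.5, "hand": 1}, {"dx": -1.04, "dy": 10.16, "dz": 5.6, "wx": 0, "wy": 0, "wz": 102, "hand": 1}]'

```text
time_s: 24.3
tcp_pos: [0.6319, 0.2878, 0.1456]
ee_rot: [180.0, 0.1, 75.6]
force: [0.1, -0.1, 0.1]
gripper_width: 1.002
```

```bash
python3 -c "
from h import *
snap('wrist','x.png')
dishes('wrist',f='w17.png')
plan((.6335,.287,.011,75))"
```

```text
wrist dish 0.86 [633.5 287.2  76.3] iou 0.972 ext [231.8, 110.5, 295.4, 257.6]
t 24.45 tcp [0.6319 0.2862 0.1469] rot [-1.7997e+02  1.4000e-01  7.6120e+01] q [24.3 30.3 88.  -0.1 61.8 38.2] F [-0.5  0.7  0.2] g 0.997
dx 0.06 dy 0.06 dz 5.43  wx -0.0 wy 0.1 wz 1.1  rows>=2.7
```

View pics/w17.png

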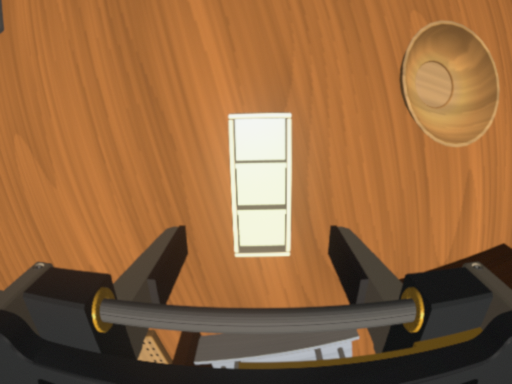

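Call:
step_arm --targets '[{"dx": 0.05, "dy": 0.05, "dz": 1.5, "wx": 0, "wy": 0.1, "wz": 0, "hand": 1}, {"dx": 0.05, "dy": 0.05, "dz": 3, "wx": 0, "wy": 0.1, "wz": 0, "hand": 1}, {"dx": 0.05, "dy": 0.05, "dz": 4.5, "wx": 0, "wy": 0.1, "wz": 0, "hand": 1}, {"dx": 0.05, "dy": 0.05, "dz": 5.3, "wx": 0, "wy": 0.1, "wz": 0, "hand": 1}, {"dx": 0.05, "dy": 0.05, "dz": 5.43, "wx": 0, "wy": 0.1, "wz": 0, "hand": 1}, {"dx": 0.05, "dy": 0.05, "dz": 5.43, "wx": 0, "wy": 0.1, "wz": 0, "hand": 0}, {"dx": 0.05, "dy": 0.05, "dz": 5.43, "wx": 0, "wy": 0.1, "wz": 0, "hand": -1}, {"dx": 0.05, "dy": 0.05, "dz": 5.43, "wx": 0, "wy": 0.1, "wz": 0, "hand": -1}, {"dx": 0.05, "dy": 0.05, "dz": 5.43, "wx": 0, "wy": 0.1, "wz": 0, "hand": -1}, {"dx": 0.05, "dy": 0.05, "dz": 4.5, "wx": 0, "wy": 0.1, "wz": 0, "hand": -1}, {"dx": 0.05, "dy": 0.05, "dz": 2.5, "wx": 0, "wy": 0.1, "wz": 0, "hand": -1}, {"dx": 0.05, "dy": 0.05, "dz": 0.3, "wx": 0, "wy": 0.1, "wz": 0, "hand": -1}]'

```text
time_s: 25.65
tcp_pos: [0.6324, 0.2866, 0.1348]
ee_rot: [-179.9, 0.1, 76.1]
force: [-0.1, 0.0, -1.7]
gripper_width: 0.65
```

```bash
python3 -c "
from h import *
plan((.6335,.287,.26,76),(.597,.0338,.26,177.9),(.597,.0338,.205,177.9))
snap('wrist','w18.png')"
```

```text
t 25.65 tcp [0.6324 0.2866 0.1348] rot [-1.7986e+02  1.4000e-01  7.6140e+01] q [24.3 31.1 88.3 -0.  60.7 38.1] F [-0.1  0.  -1.7] g 0.65
dx 0.01 dy 0.03 dz -5.01  wx -0.1 wy 0.1 wz 0.1  rows>=2.5
dx -10.17 dy 1.03 dz -4.99  wx -0.2 wy -0.0 wz -101.8  rows>=11.9
dx -10.16 dy 1.04 dz -2.79  wx -0.2 wy -0.0 wz -101.8  rows>=1.1
```

View pics/w18.png

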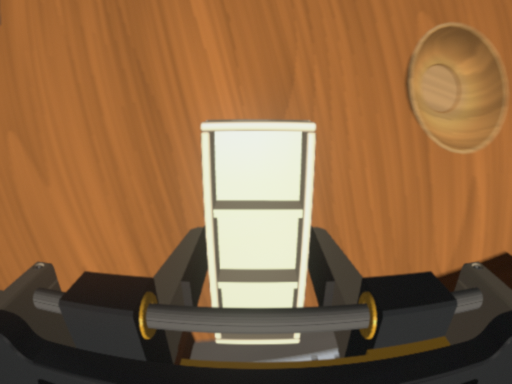

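Call:
step_arm --targets '[{"dx": 0, "dy": 0, "dz": -2, "wx": 0, "wy": 0, "wz": -5, "hand": -1}, {"dx": 0, "dy": 0, "dz": -4, "wx": 0, "wy": 0, "wz": -13, "hand": -1}, {"dx": -0.5, "dy": 0.1, "dz": -5, "wx": 0, "wy": 0, "wz": -21.5, "hand": -1}, {"dx": -1.3, "dy": 0.2, "dz": -5.2, "wx": 0, "wy": 0, "wz": -30, "hand": -1}, {"dx": -2.3, "dy": 0.3, "dz": -5.2, "wx": 0, "wy": 0, "wz": -38.5, "hand": -1}, {"dx": -3.4, "dy": 0.4, "dz": -5.2, "wx": 0, "wy": 0, "wz": -47, "hand": -1}, {"dx": -4.6, "dy": 0.5, "dz": -5.2, "wx": 0, "wy": 0, "wz": -55.5, "hand": -1}, {"dx": -5.8, "dy": 0.6, "dz": -5.2, "wx": 0, "wy": 0, "wz": -64, "hand": -1}, {"dx": -7, "dy": 0.7, "dz": -5.2, "wx": 0, "wy": 0, "wz": -72.5, "hand": -1}, {"dx": -8.2, "dy": 0.8, "dz": -5.2, "wx": 0, "wy": 0, "wz": -81, "hand": -1}, {"dx": -9.3, "dy": 0.9, "dz": -5.2, "wx": 0, "wy": 0, "wz": -89.5, "hand": -1}, {"dx": -10.16, "dy": 1.04, "dz": -5, "wx": 0, "wy": 0, "wz": -98, "hand": -1}]'

```text
time_s: 26.9
tcp_pos: [0.6001, 0.034, 0.2696]
ee_rot: [179.8, 0.6, 174.5]
force: [-0.1, 0.0, -3.1]
gripper_width: 0.652
```

```bash
python3 -c "
from h import *
plan((.597,.0338,.215,177.9),(.597,.0338,.165,177.9),(.597,.0338,.137,177.9))"
```

```text
t 26.9 tcp [0.6001 0.034  0.2696] rot [179.75   0.55 174.49] q [  3.   15.4  94.1   0.2  69.9 -81.5] F [-0.1  0.  -3.1] g 0.652
dx 0.14 dy -0.03 dz 2.18  wx 0.2 wy 0.6 wz -3.4  rows>=1.1
dx 0.16 dy -0.04 dz 4.18  wx 0.2 wy 0.6 wz -3.4  rows>=1.0
dx 0.17 dy -0.04 dz 5.30  wx 0.2 wy 0.6 wz -3.4  rows>=0.6
```

Lower to hover and settle, check, then lower.

Call:
step_arm --targets '[{"dx": 0.14, "dy": -0.03, "dz": 0.5, "wx": 0.2, "wy": 0.6, "wz": -3.4, "hand": -1}, {"dx": 0.14, "dy": -0.03, "dz": 1.3, "wx": 0.2, "wy": 0.6, "wz": -3.4, "hand": -1}, {"dx": 0.14, "dy": -0.03, "dz": 2, "wx": 0.2, "wy": 0.6, "wz": -3.4, "hand": -1}, {"dx": 0.15, "dy": -0.03, "dz": 2.4, "wx": 0.2, "wy": 0.6, "wz": -3.4, "hand": -1}, {"dx": 0.15, "dy": -0.03, "dz": 2.4, "wx": 0.2, "wy": 0.6, "wz": -3.4, "hand": -1}]'

```text
time_s: 27.4
tcp_pos: [0.5958, 0.0338, 0.2081]
ee_rot: [180.0, -0.2, 177.9]
force: [0.7, 0.1, -1.8]
gripper_width: 0.652
```

```bash
python3 place.py w19.png
```

```text
t 27.45 tcp [0.5965 0.0338 0.2093] rot [ 1.7997e+02 -9.0000e-02  1.7790e+02] q [  3.1  18.6  97.8   0.   63.7 -84.8] F [-0.5  0.5 -1.3] g 0.651
dx -0.02 dy -0.00 dz 1.37  wx 0.0 wy -0.1 wz 0.0  rows>=0.7
dx -0.02 dy -0.00 dz 2.93  wx 0.0 wy -0.1 wz 0.0  rows>=0.8
```

View pics/w19.png

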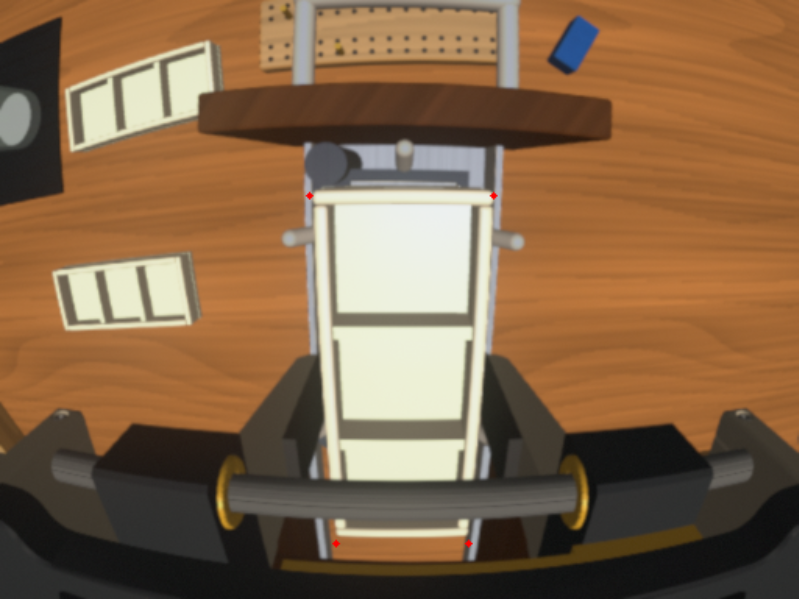

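Call:
step_arm --targets '[{"dx": -0.08, "dy": 0, "dz": 0.5, "wx": 0, "wy": -0.1, "wz": 0, "hand": -1}, {"dx": -0.08, "dy": 0, "dz": 0.9, "wx": 0, "wy": -0.1, "wz": 0, "hand": -1}, {"dx": -0.08, "dy": 0, "dz": 1.3, "wx": 0, "wy": -0.1, "wz": 0, "hand": -1}, {"dx": -0.08, "dy": 0, "dz": 1.7, "wx": 0, "wy": -0.1, "wz": 0, "hand": -1}, {"dx": -0.08, "dy": 0, "dz": 2.1, "wx": 0, "wy": -0.1, "wz": 0, "hand": -1}, {"dx": -0.08, "dy": 0, "dz": 2.5, "wx": 0, "wy": -0.1, "wz": 0, "hand": -1}, {"dx": -0.08, "dy": 0, "dz": 2.8, "wx": 0, "wy": -0.1, "wz": 0, "hand": -1}, {"dx": -0.08, "dy": 0, "dz": 2.85, "wx": 0, "wy": -0.1, "wz": 0, "hand": -1}, {"dx": -0.08, "dy": 0, "dz": 2.85, "wx": 0, "wy": -0.1, "wz": 0, "hand": -1}]'

```text
time_s: 28.35
tcp_pos: [0.5981, 0.0338, 0.1378]
ee_rot: [180.0, -0.0, 177.9]
force: [-2.1, 0.3, 0.0]
gripper_width: 0.649
```

```bash
python3 place.py w20.png
```

```text
t 28.4 tcp [0.5983 0.0338 0.1381] rot [ 1.7997e+02 -2.0000e-02  1.7790e+02] q [  3.1  23.2 101.1   0.   55.7 -84.8] F [-2.  -0.3 -0.2] g 0.647
dx 0.05 dy 0.00 dz -1.48  wx 0.0 wy -0.0 wz -0.0  rows>=0.7
dx 0.05 dy -0.00 dz 0.08  wx 0.0 wy -0.0 wz -0.0  rows>=0.8
```

View pics/w20.png

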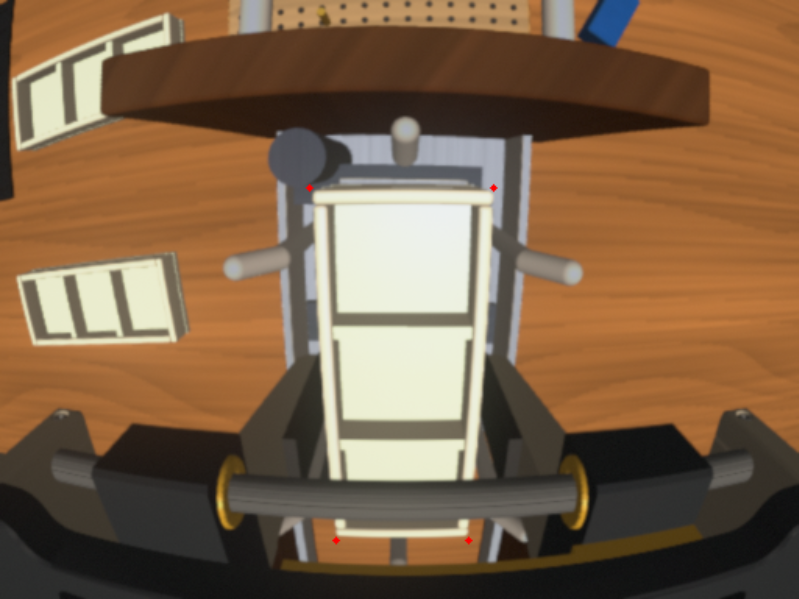

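Call:
step_arm --targets '[{"dx": 0, "dy": 0, "dz": 0, "wx": 0, "wy": 0, "wz": 0, "hand": 0.5}, {"dx": 0, "dy": 0, "dz": 0, "wx": 0, "wy": 0, "wz": 0, "hand": 0.8}, {"dx": 0, "dy": 0, "dz": 0, "wx": 0, "wy": 0, "wz": 0, "hand": 0.8}, {"dx": 0, "dy": 0, "dz": -1, "wx": 0, "wy": 0, "wz": 0, "hand": 0.8}, {"dx": 0, "dy": 0, "dz": -2.5, "wx": 0, "wy": 0, "wz": 0, "hand": 0.8}, {"dx": 0, "dy": 0, "dz": -4.2, "wx": 0, "wy": 0, "wz": 0, "hand": 1}, {"dx": 0, "dy": 0, "dz": -5.5, "wx": 0, "wy": 0, "wz": 0, "hand": 1}, {"dx": 0, "dy": 0, "dz": -6, "wx": 0, "wy": 0, "wz": 0, "hand": 1}]'

```text
time_s: 29.2
tcp_pos: [0.5999, 0.0337, 0.2921]
ee_rot: [179.9, 0.3, 177.9]
force: [0.4, 0.2, 0.1]
gripper_width: 0.998
```

```bash
python3 -c "
from h import *
dishes('wrist',f='w21.png')
plan((.602,-.224,.2,92),(.431,-.182,.2,94))"
```

```text
wrist dish 0.97 [632.1  37.1  -2.9] iou 0.544 ext [231.0, 109.5, 288.4, 246.6]
wrist dish 0.86 [ 592.2 -199.4  -88.7] iou 0.968 ext [74.9, 139.8, 163.2, 189.3]
wrist dish 0.85 [ 431.6 -183.   -86.5] iou 0.966 ext [74.8, 31.7, 165.0, 97.9]
t 29.3 tcp [0.5992 0.0337 0.2898] rot [179.96   0.18 177.9 ] q [  3.1  14.7  92.5   0.   72.6 -84.8] F [-0.3 -0.2 -0.1] g 1.001
dx -0.48 dy -10.30 dz 3.58  wx 0.2 wy 0.1 wz 85.9  rows>=10.0
dx 6.42 dy -8.87 dz 3.56  wx 0.2 wy 0.1 wz 83.9  rows>=3.5
```

View pics/w21.png

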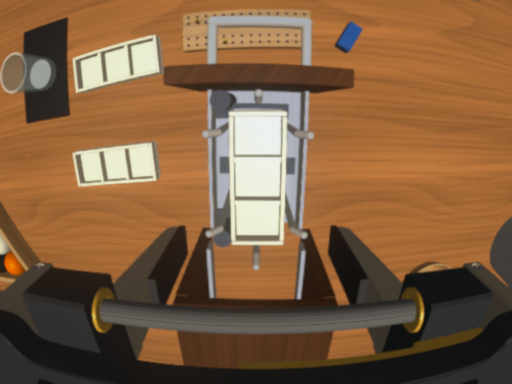

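Call:
step_arm --targets '[{"dx": 0, "dy": -1.2, "dz": 0, "wx": 0, "wy": 0, "wz": 8.5, "hand": 1}, {"dx": 0, "dy": -2.4, "dz": 0, "wx": 0, "wy": 0, "wz": 17, "hand": 1}, {"dx": 0, "dy": -3.6, "dz": 0, "wx": 0, "wy": 0, "wz": 25.5, "hand": 1}, {"dx": 0, "dy": -4.8, "dz": 0.3, "wx": 0, "wy": 0, "wz": 34, "hand": 1}, {"dx": 0, "dy": -6, "dz": 0.8, "wx": 0, "wy": 0, "wz": 42.5, "hand": 1}, {"dx": -0.05, "dy": -7, "dz": 1.5, "wx": 0, "wy": 0, "wz": 51, "hand": 1}, {"dx": -0.06, "dy": -8, "dz": 2.3, "wx": 0, "wy": 0, "wz": 59.5, "hand": 1}, {"dx": -0.06, "dy": -9, "dz": 3.2, "wx": 0, "wy": 0, "wz": 68, "hand": 1}, {"dx": -0.06, "dy": -9.33, "dz": 4.2, "wx": 0, "wy": 0, "wz": 76.5, "hand": 1}, {"dx": -0.06, "dy": -9.33, "dz": 5.2, "wx": 0, "wy": 0, "wz": 85, "hand": 1}, {"dx": -0.06, "dy": -9.33, "dz": 5.6, "wx": 0, "wy": 0, "wz": 86.6, "hand": 1}, {"dx": -0.06, "dy": -9.33, "dz": 5.6, "wx": 0, "wy": 0, "wz": 86.6, "hand": 1}]'

```text
time_s: 30.5
tcp_pos: [0.5908, -0.1986, 0.1467]
ee_rot: [-179.9, -0.1, 91.5]
force: [0.0, -0.7, -0.1]
gripper_width: 1.0
```

```bash
python3 -c "
from h import *
snap('wrist','x.png')
dishes('wrist',f='w22.png')
plan((.592,-.1994,.0115,91.3))"
```

```text
wrist dish 0.94 [ 430.6 -182.   -86.1] iou 0.975 ext [80.6, 94.4, 151.7, 238.4]
wrist dish 0.71 [ 593.6 -199.8  -88.8] iou 0.985 ext [229.2, 111.2, 294.4, 256.9]
t 30.65 tcp [ 0.5932 -0.1992  0.1503] rot [ 1.7976e+02 -1.0000e-02  9.1480e+01] q [-18.8  24.4  97.3   0.1  58.1 -20.3] F [ 0.9 -0.  -0.8] g 0.998
dx -0.01 dy -0.07 dz 5.55  wx 0.2 wy -0.0 wz 0.2  rows>=2.8
```

View pics/w22.png

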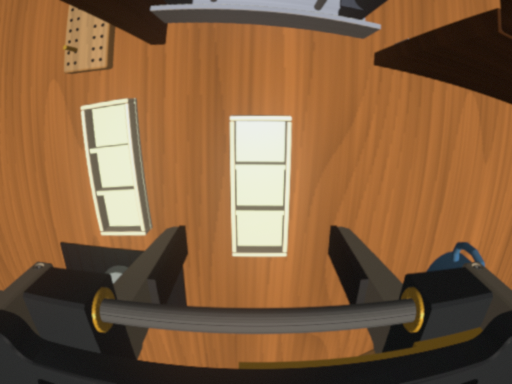

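Call:
step_arm --targets '[{"dx": -0.02, "dy": 0.02, "dz": 1.5, "wx": 0.2, "wy": 0, "wz": 0.2, "hand": 1}, {"dx": -0.02, "dy": 0.02, "dz": 3, "wx": 0.2, "wy": 0, "wz": 0.2, "hand": 1}, {"dx": -0.02, "dy": 0.02, "dz": 4.5, "wx": 0.2, "wy": 0, "wz": 0.2, "hand": 1}, {"dx": -0.02, "dy": 0.02, "dz": 5.4, "wx": 0.2, "wy": 0, "wz": 0.2, "hand": 1}, {"dx": -0.02, "dy": 0.02, "dz": 5.55, "wx": 0.2, "wy": 0, "wz": 0.2, "hand": 1}, {"dx": -0.02, "dy": 0.02, "dz": 5.55, "wx": 0.2, "wy": 0, "wz": 0.2, "hand": 0}, {"dx": -0.02, "dy": 0.02, "dz": 5.55, "wx": 0.2, "wy": 0, "wz": 0.2, "hand": -1}, {"dx": -0.02, "dy": 0.02, "dz": 5.55, "wx": 0.2, "wy": 0, "wz": 0.2, "hand": -1}, {"dx": -0.02, "dy": 0.02, "dz": 5.55, "wx": 0.2, "wy": 0, "wz": 0.2, "hand": -1}, {"dx": -0.02, "dy": 0.02, "dz": 4.5, "wx": 0.2, "wy": 0, "wz": 0.2, "hand": -1}, {"dx": -0.02, "dy": 0.02, "dz": 2.5, "wx": 0.2, "wy": 0, "wz": 0.2, "hand": -1}, {"dx": -0.02, "dy": 0.02, "dz": 0.3, "wx": 0.2, "wy": 0, "wz": 0.2, "hand": -1}]'

```text
time_s: 31.85
tcp_pos: [0.5928, -0.1994, 0.1388]
ee_rot: [-179.9, -0.1, 91.3]
force: [0.3, -0.6, -1.6]
gripper_width: 0.651
```

```bash
python3 -c "
from h import *
plan((.597,.0338,.26,177.9),(.597,.0338,.205,177.9))
snap('wrist','w23.png')"
```

```text
t 31.85 tcp [ 0.5928 -0.1994  0.1388] rot [-1.7993e+02 -5.0000e-02  9.1290e+01] q [-18.7  25.3  97.6   0.   57.2 -20. ] F [ 0.3 -0.6 -1.6] g 0.651
dx 9.32 dy 0.37 dz -4.84  wx -0.0 wy -0.1 wz -86.6  rows>=10.1
dx 9.32 dy 0.37 dz -2.64  wx -0.0 wy -0.1 wz -86.6  rows>=1.1
```

View pics/w23.png

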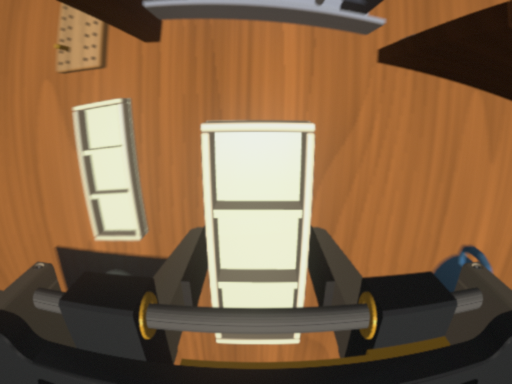

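Call:
step_arm --targets '[{"dx": 0, "dy": 0, "dz": -2, "wx": 0, "wy": 0, "wz": -4, "hand": -1}, {"dx": 0, "dy": 0, "dz": -4, "wx": 0, "wy": 0, "wz": -11, "hand": -1}, {"dx": 0.4, "dy": 0, "dz": -5, "wx": 0, "wy": 0, "wz": -19, "hand": -1}, {"dx": 1.2, "dy": 0.1, "dz": -5.1, "wx": 0, "wy": 0, "wz": -27, "hand": -1}, {"dx": 2.3, "dy": 0.1, "dz": -5.1, "wx": 0, "wy": 0, "wz": -35, "hand": -1}, {"dx": 3.5, "dy": 0.2, "dz": -5.1, "wx": 0, "wy": 0, "wz": -43, "hand": -1}, {"dx": 4.7, "dy": 0.2, "dz": -5.1, "wx": 0, "wy": 0, "wz": -51, "hand": -1}, {"dx": 5.9, "dy": 0.3, "dz": -5.1, "wx": 0, "wy": 0, "wz": -59, "hand": -1}, {"dx": 7.1, "dy": 0.3, "dz": -5.1, "wx": 0, "wy": 0, "wz": -67, "hand": -1}, {"dx": 8.2, "dy": 0.37, "dz": -5.1, "wx": 0, "wy": 0, "wz": -75, "hand": -1}, {"dx": 9, "dy": 0.37, "dz": -5, "wx": 0, "wy": 0, "wz": -82, "hand": -1}, {"dx": 9.32, "dy": 0.37, "dz": -4.8, "wx": 0, "wy": 0, "wz": -86.6, "hand": -1}]'

```text
time_s: 33.1
tcp_pos: [0.6002, 0.0345, 0.268]
ee_rot: [-179.9, 0.6, 178.3]
force: [0.2, -0.0, -1.3]
gripper_width: 0.649
```

```bash
python3 -c "
from h import *
plan((.597,.0338,.208,177.9))"
```

```text
t 33.1 tcp [0.6002 0.0345 0.268 ] rot [-179.89    0.64  178.26] q [  3.2  15.5  94.3  -0.2  69.6 -84.9] F [ 0.2 -0.  -1.3] g 0.649
dx 0.15 dy -0.03 dz 2.40  wx -0.1 wy 0.6 wz 0.4  rows>=1.2
```

Call:
step_arm --targets '[{"dx": 0.14, "dy": -0.03, "dz": 0.5, "wx": -0.1, "wy": 0.6, "wz": 0.4, "hand": -1}, {"dx": 0.14, "dy": -0.03, "dz": 1.3, "wx": -0.1, "wy": 0.6, "wz": 0.4, "hand": -1}, {"dx": 0.14, "dy": -0.03, "dz": 2, "wx": -0.1, "wy": 0.6, "wz": 0.4, "hand": -1}, {"dx": 0.14, "dy": -0.03, "dz": 2.4, "wx": -0.1, "wy": 0.6, "wz": 0.4, "hand": -1}, {"dx": 0.14, "dy": -0.03, "dz": 2.4, "wx": -0.1, "wy": 0.6, "wz": 0.4, "hand": -1}, {"dx": 0.14, "dy": -0.03, "dz": 2.4, "wx": -0.1, "wy": 0.6, "wz": 0.4, "hand": -1}]'

```text
time_s: 33.7
tcp_pos: [0.5974, 0.0334, 0.2081]
ee_rot: [-180.0, 0.0, 177.8]
force: [0.8, -0.3, -2.0]
gripper_width: 0.649
```

```bash
python3 place.py w24.png
```

```text
t 33.75 tcp [0.5978 0.0335 0.2086] rot [-1.7999e+02  1.0000e-01  1.7780e+02] q [  3.1  18.6  97.8  -0.   63.5 -84.7] F [ 0.2 -0.3 -2.9] g 0.648
dx 0.03 dy 0.01 dz 1.34  wx -0.0 wy 0.1 wz -0.1  rows>=0.7
dx 0.04 dy 0.01 dz 2.90  wx -0.0 wy 0.1 wz -0.1  rows>=0.8
```

View pics/w24.png

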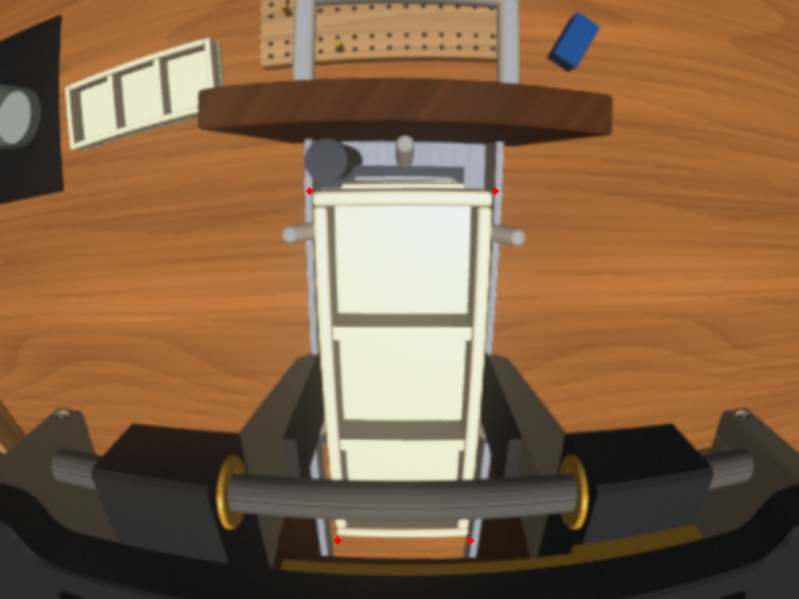

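Call:
step_arm --targets '[{"dx": 0, "dy": 0.01, "dz": 0.5, "wx": 0, "wy": 0.1, "wz": -0.1, "hand": -1}, {"dx": 0, "dy": 0.01, "dz": 0.9, "wx": 0, "wy": 0.1, "wz": -0.1, "hand": -1}, {"dx": 0, "dy": 0.01, "dz": 1.3, "wx": 0, "wy": 0.1, "wz": -0.1, "hand": -1}, {"dx": 0, "dy": 0.01, "dz": 1.7, "wx": 0, "wy": 0.1, "wz": -0.1, "hand": -1}, {"dx": 0, "dy": 0.01, "dz": 2.1, "wx": 0, "wy": 0.1, "wz": -0.1, "hand": -1}, {"dx": 0, "dy": 0.01, "dz": 2.5, "wx": 0, "wy": 0.1, "wz": -0.1, "hand": -1}, {"dx": 0, "dy": 0.01, "dz": 2.8, "wx": 0, "wy": 0.1, "wz": -0.1, "hand": -1}, {"dx": 0, "dy": 0.01, "dz": 2.83, "wx": 0, "wy": 0.1, "wz": -0.1, "hand": -1}, {"dx": 0, "dy": 0.01, "dz": 2.83, "wx": 0, "wy": 0.1, "wz": -0.1, "hand": -1}]'

```text
time_s: 34.65
tcp_pos: [0.5976, 0.0337, 0.1377]
ee_rot: [-180.0, -0.0, 177.9]
force: [-2.0, 0.6, -0.5]
gripper_width: 0.647
```

```bash
python3 place.py w25.png
```

```text
t 34.7 tcp [0.5978 0.0337 0.138 ] rot [-1.7999e+02 -2.0000e-02  1.7790e+02] q [  3.1  23.2 101.1  -0.   55.7 -84.8] F [-0.7  0.   0.6] g 0.648
dx 0.03 dy 0.00 dz -1.48  wx -0.0 wy -0.0 wz -0.0  rows>=0.7
dx 0.03 dy 0.00 dz 0.08  wx -0.0 wy -0.0 wz -0.0  rows>=0.8
```

View pics/w25.png

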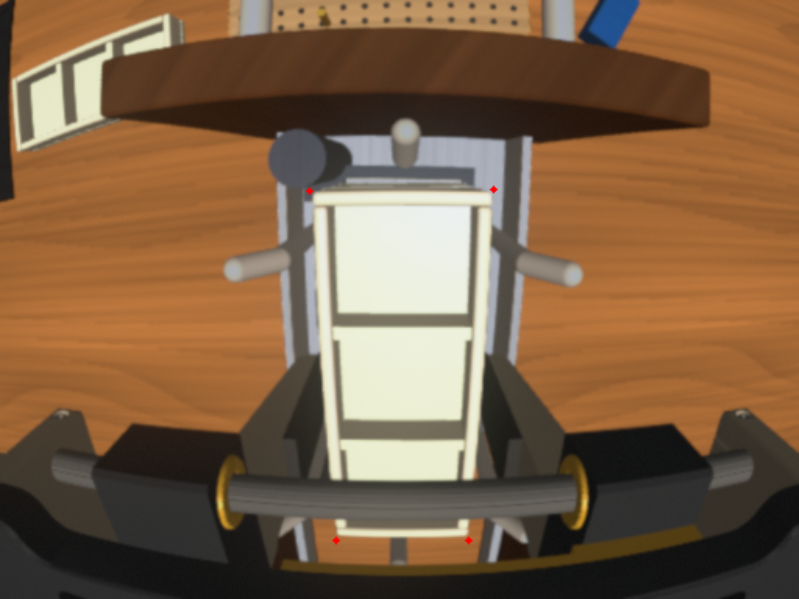

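Call:
step_arm --targets '[{"dx": 0, "dy": 0, "dz": 0, "wx": 0, "wy": 0, "wz": 0, "hand": 0.5}, {"dx": 0, "dy": 0, "dz": 0, "wx": 0, "wy": 0, "wz": 0, "hand": 0.8}, {"dx": 0, "dy": 0, "dz": 0, "wx": 0, "wy": 0, "wz": 0, "hand": 0.8}, {"dx": 0, "dy": 0, "dz": -1, "wx": 0, "wy": 0, "wz": 0, "hand": 0.8}, {"dx": 0, "dy": 0, "dz": -2.5, "wx": 0, "wy": 0, "wz": 0, "hand": 0.8}, {"dx": 0, "dy": 0, "dz": -4.2, "wx": 0, "wy": 0, "wz": 0, "hand": 1}, {"dx": 0, "dy": 0, "dz": -5.5, "wx": 0, "wy": 0, "wz": 0, "hand": 1}, {"dx": 0, "dy": 0, "dz": -6, "wx": 0, "wy": 0, "wz": 0, "hand": 1}]'

```text
time_s: 35.5
tcp_pos: [0.5994, 0.0339, 0.2919]
ee_rot: [180.0, 0.3, 177.9]
force: [-0.1, 0.0, 0.4]
gripper_width: 1.001
```

```bash
python3 -c "
from h import *
dishes('wrist',f='w26.png')
dishes('top')
plan((.431,-.182,.2,93.8))"
```

```text
wrist dish 0.9 [601.   34.1  -1.3] iou 0.564 ext [228.7, 109.7, 288.8, 246.6]
wrist dish 0.73 [ 431.2 -181.9  -85.9] iou 0.959 ext [74.5, 32.2, 162.9, 97.7]
top dish 0.9 [ 434.6 -185.   -85.7] iou 0.944 ext [293.6, 217.4, 337.4, 241.1]
top dish 0.75 [596.   33.6  -1.4] iou 0.633 ext [243.0, 173.3, 259.9, 203.3]
t 35.7 tcp [0.5972 0.0337 0.2865] rot [-1.7998e+02 -1.1000e-01  1.7790e+02] q [  3.1  14.8  92.8  -0.   72.5 -84.8] F [-0.   1.   0.3] g 0.998
dx 6.32 dy -8.87 dz 3.48  wx -0.1 wy -0.1 wz 84.1  rows>=9.8
```

View pics/w26.png

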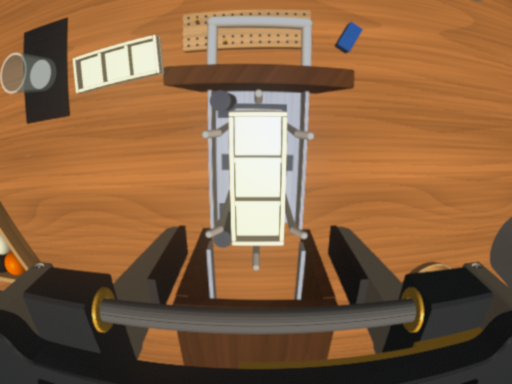

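Call:
step_arm --targets '[{"dx": 0.7, "dy": -1, "dz": 0, "wx": 0, "wy": 0, "wz": 8.5, "hand": 1}, {"dx": 1.4, "dy": -2, "dz": 0, "wx": 0, "wy": 0, "wz": 17, "hand": 1}, {"dx": 2.1, "dy": -3, "dz": 0, "wx": 0, "wy": 0, "wz": 25.5, "hand": 1}, {"dx": 2.8, "dy": -4, "dz": 0, "wx": 0, "wy": 0, "wz": 34, "hand": 1}, {"dx": 3.5, "dy": -5, "dz": 0, "wx": 0, "wy": 0, "wz": 42.5, "hand": 1}, {"dx": 4.2, "dy": -6, "dz": 0.5, "wx": 0, "wy": 0, "wz": 51, "hand": 1}, {"dx": 5, "dy": -7, "dz": 1.3, "wx": 0, "wy": 0, "wz": 59.5, "hand": 1}, {"dx": 5.7, "dy": -8, "dz": 2.2, "wx": 0, "wy": 0, "wz": 68, "hand": 1}, {"dx": 6.2, "dy": -8.7, "dz": 3.2, "wx": 0, "wy": 0, "wz": 76.5, "hand": 1}, {"dx": 6.32, "dy": -8.87, "dz": 4.2, "wx": 0, "wy": 0, "wz": 84.1, "hand": 1}, {"dx": 6.32, "dy": -8.87, "dz": 5.2, "wx": 0, "wy": 0, "wz": 84.1, "hand": 1}, {"dx": 6.32, "dy": -8.87, "dz": 5.4, "wx": 0, "wy": 0, "wz": 84.1, "hand": 1}]'

```text
time_s: 36.9
tcp_pos: [0.4277, -0.1811, 0.1479]
ee_rot: [-179.5, -0.2, 93.8]
force: [-0.8, 1.1, 0.4]
gripper_width: 0.998
```

```bash
python3 -c "
from h import *
snap('wrist','x.png')
dishes('wrist',f='w27.png')
plan((.4312,-.1822,.0115,93.8))"
```

```text
wrist dish 0.83 [679.3  85.   -4.5] iou 0.553 ext [440.6, 0.0, 512.0, 41.5]
wrist dish 0.83 [ 432.9 -181.6  -86.2] iou 0.978 ext [234.6, 113.3, 295.5, 260.6]
wrist dish 0.81 [733.3 102.5  -1. ] iou 0.98 ext [462.9, 0.0, 512.0, 29.6]
wrist dish 0.75 [628.2  55.9  -6.1] iou 0.237 ext [417.4, 12.9, 500.4, 48.7]
wrist dish 0.6 [651.5  69.2  -5.5] iou 0.319 ext [414.3, 0.0, 512.0, 45.6]
t 37.05 tcp [ 0.4305 -0.1818  0.1514] rot [-1.7979e+02 -5.0000e-02  9.3840e+01] q [-2.300e+01  1.140e+01  1.162e+02 -1.000e-01  5.260e+01 -2.680e+01] F [-0.7 -0.9  0.2] g 0.997
dx -0.02 dy 0.05 dz 5.60  wx -0.2 wy -0.0 wz 0.0  rows>=2.8
```

View pics/w27.png

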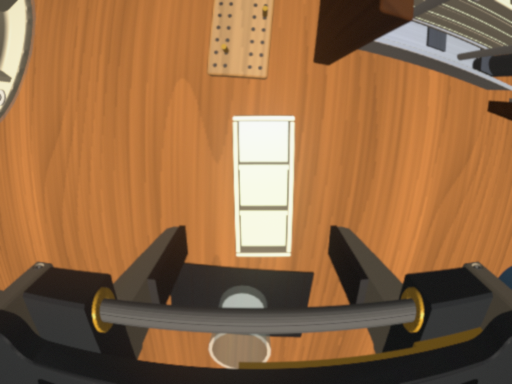

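Call:
step_arm --targets '[{"dx": 0, "dy": 0.09, "dz": 1.5, "wx": -0.2, "wy": 0, "wz": 0, "hand": 1}, {"dx": 0, "dy": 0.09, "dz": 3, "wx": -0.2, "wy": 0, "wz": 0, "hand": 1}, {"dx": 0, "dy": 0.09, "dz": 4.5, "wx": -0.2, "wy": 0, "wz": 0, "hand": 1}, {"dx": 0, "dy": 0.09, "dz": 5.4, "wx": -0.2, "wy": 0, "wz": 0, "hand": 1}, {"dx": 0, "dy": 0.09, "dz": 5.6, "wx": -0.2, "wy": 0, "wz": 0, "hand": 1}, {"dx": 0, "dy": 0.09, "dz": 5.6, "wx": -0.2, "wy": 0, "wz": 0, "hand": 0}, {"dx": 0, "dy": 0.09, "dz": 5.6, "wx": -0.2, "wy": 0, "wz": 0, "hand": -1}, {"dx": 0, "dy": 0.09, "dz": 5.6, "wx": -0.2, "wy": 0, "wz": 0, "hand": -1}, {"dx": 0, "dy": 0.09, "dz": 5.6, "wx": -0.2, "wy": 0, "wz": 0, "hand": -1}, {"dx": 0, "dy": 0.09, "dz": 4.5, "wx": -0.2, "wy": 0, "wz": 0, "hand": -1}, {"dx": 0, "dy": 0.09, "dz": 2.5, "wx": -0.2, "wy": 0, "wz": 0, "hand": -1}, {"dx": 0, "dy": 0.09, "dz": 0.3, "wx": -0.2, "wy": 0, "wz": 0, "hand": -1}]'

```text
time_s: 38.25
tcp_pos: [0.4318, -0.1812, 0.1403]
ee_rot: [-179.9, -0.1, 93.8]
force: [1.7, -1.1, -3.3]
gripper_width: 0.65
```

```bash
python3 -c "
from h import *
plan((.597,.0338,.27,177.9),(.597,.0338,.208,177.9))
snap('wrist','w28.png')"
```

```text
t 38.25 tcp [ 0.4318 -0.1812  0.1403] rot [-1.799e+02 -9.000e-02  9.384e+01] q [-23.   12.4 116.7   0.   51.  -26.8] F [ 1.7 -1.1 -3.3] g 0.65
dx 8.15 dy 7.16 dz -5.19  wx -0.0 wy -0.1 wz -84.1  rows>=9.8
dx 8.14 dy 7.17 dz -2.71  wx -0.0 wy -0.1 wz -84.1  rows>=1.2
```

View pics/w28.png

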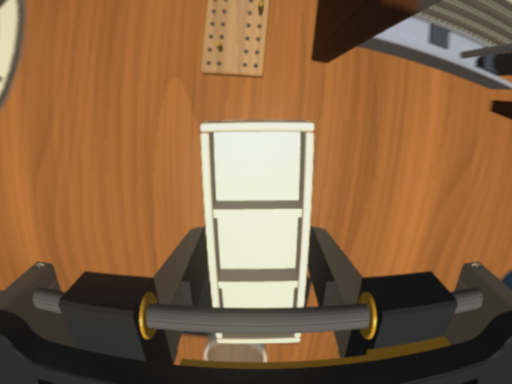

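Call:
step_arm --targets '[{"dx": 0, "dy": 0, "dz": -2, "wx": 0, "wy": 0, "wz": -4, "hand": -1}, {"dx": 0, "dy": 0, "dz": -4, "wx": 0, "wy": 0, "wz": -11, "hand": -1}, {"dx": 0.4, "dy": 0.4, "dz": -5.2, "wx": 0, "wy": 0, "wz": -19, "hand": -1}, {"dx": 1.2, "dy": 1.1, "dz": -5.2, "wx": 0, "wy": 0, "wz": -27, "hand": -1}, {"dx": 2.1, "dy": 1.9, "dz": -5.2, "wx": 0, "wy": 0, "wz": -35, "hand": -1}, {"dx": 3.1, "dy": 2.8, "dz": -5.2, "wx": 0, "wy": 0, "wz": -43, "hand": -1}, {"dx": 4.2, "dy": 3.7, "dz": -5.2, "wx": 0, "wy": 0, "wz": -51, "hand": -1}, {"dx": 5.3, "dy": 4.7, "dz": -5.2, "wx": 0, "wy": 0, "wz": -59, "hand": -1}, {"dx": 6.4, "dy": 5.6, "dz": -5.2, "wx": 0, "wy": 0, "wz": -67, "hand": -1}, {"dx": 7.3, "dy": 6.4, "dz": -5.2, "wx": 0, "wy": 0, "wz": -75, "hand": -1}, {"dx": 7.9, "dy": 7, "dz": -5.1, "wx": 0, "wy": 0, "wz": -81, "hand": -1}, {"dx": 8.15, "dy": 7.16, "dz": -5, "wx": 0, "wy": 0, "wz": -84.1, "hand": -1}]'

```text
time_s: 39.5
tcp_pos: [0.6009, 0.0343, 0.2735]
ee_rot: [-179.9, 0.5, 178.3]
force: [0.4, 0.2, -2.8]
gripper_width: 0.652
```

```bash
python3 -c "
from h import *
plan((.5975,.0338,.208,177.9))"
```

```text
t 39.5 tcp [0.6009 0.0343 0.2735] rot [-179.88    0.51  178.25] q [  3.2  15.4  93.7  -0.2  70.4 -85. ] F [ 0.4  0.2 -2.8] g 0.652
dx 0.16 dy -0.02 dz 2.62  wx -0.1 wy 0.5 wz 0.4  rows>=1.3
```

Call:
step_arm --targets '[{"dx": 0.15, "dy": -0.02, "dz": 0.5, "wx": -0.1, "wy": 0.5, "wz": 0.4, "hand": -1}, {"dx": 0.15, "dy": -0.02, "dz": 1.3, "wx": -0.1, "wy": 0.5, "wz": 0.4, "hand": -1}, {"dx": 0.15, "dy": -0.02, "dz": 2, "wx": -0.1, "wy": 0.5, "wz": 0.4, "hand": -1}, {"dx": 0.15, "dy": -0.02, "dz": 2.6, "wx": -0.1, "wy": 0.5, "wz": 0.4, "hand": -1}, {"dx": 0.15, "dy": -0.02, "dz": 2.6, "wx": -0.1, "wy": 0.5, "wz": 0.4, "hand": -1}, {"dx": 0.15, "dy": -0.02, "dz": 2.6, "wx": -0.1, "wy": 0.5, "wz": 0.4, "hand": -1}]'

```text
time_s: 40.1
tcp_pos: [0.5975, 0.0335, 0.2084]
ee_rot: [-180.0, -0.0, 177.8]
force: [0.6, -0.2, -2.3]
gripper_width: 0.654
```

```bash
python3 place.py w29.png
```

```text
t 40.15 tcp [0.598  0.0336 0.209 ] rot [-1.7999e+02  5.0000e-02  1.7781e+02] q [  3.1  18.7  97.7  -0.   63.6 -84.7] F [ 0.3 -1.2 -1.6] g 0.65
dx 0.04 dy 0.01 dz 1.36  wx -0.0 wy 0.1 wz -0.1  rows>=0.7
dx 0.04 dy 0.01 dz 2.92  wx -0.0 wy 0.1 wz -0.1  rows>=0.8
```

View pics/w29.png

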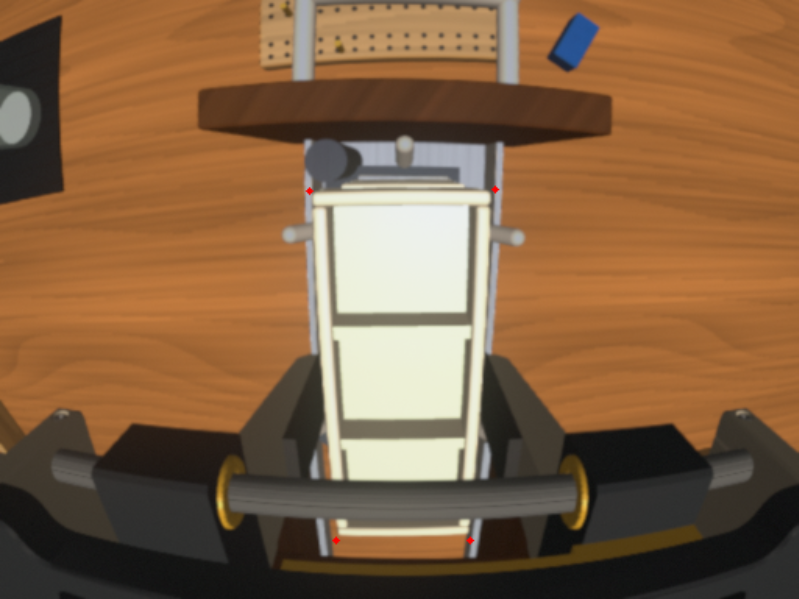

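Call:
step_arm --targets '[{"dx": 0, "dy": 0.01, "dz": 0.5, "wx": 0, "wy": 0.1, "wz": -0.1, "hand": -1}, {"dx": 0, "dy": 0.01, "dz": 0.9, "wx": 0, "wy": 0.1, "wz": -0.1, "hand": -1}, {"dx": 0, "dy": 0.01, "dz": 1.3, "wx": 0, "wy": 0.1, "wz": -0.1, "hand": -1}, {"dx": 0, "dy": 0.01, "dz": 1.7, "wx": 0, "wy": 0.1, "wz": -0.1, "hand": -1}, {"dx": 0, "dy": 0.01, "dz": 2.1, "wx": 0, "wy": 0.1, "wz": -0.1, "hand": -1}, {"dx": 0, "dy": 0.01, "dz": 2.4, "wx": 0, "wy": 0.1, "wz": -0.1, "hand": -1}, {"dx": 0, "dy": 0.01, "dz": 2.5, "wx": 0, "wy": 0.1, "wz": -0.1, "hand": -1}, {"dx": 0, "dy": 0.01, "dz": 2.5, "wx": 0, "wy": 0.1, "wz": -0.1, "hand": -1}]'

```text
time_s: 40.95
tcp_pos: [0.5977, 0.0338, 0.1461]
ee_rot: [-180.0, -0.1, 177.9]
force: [-1.6, -0.4, -0.6]
gripper_width: 0.647
```

```bash
python3 place.py w30.png
```

```text
t 41.0 tcp [0.5979 0.0338 0.1465] rot [-1.7998e+02 -8.0000e-02  1.7791e+02] q [  3.1  22.6 100.7  -0.   56.7 -84.8] F [-0.8  0.5 -0.9] g 0.65
dx 0.04 dy -0.00 dz -1.14  wx -0.0 wy -0.1 wz 0.0  rows>=0.6
dx 0.04 dy -0.00 dz 0.42  wx -0.0 wy -0.1 wz 0.0  rows>=0.8
```

View pics/w30.png

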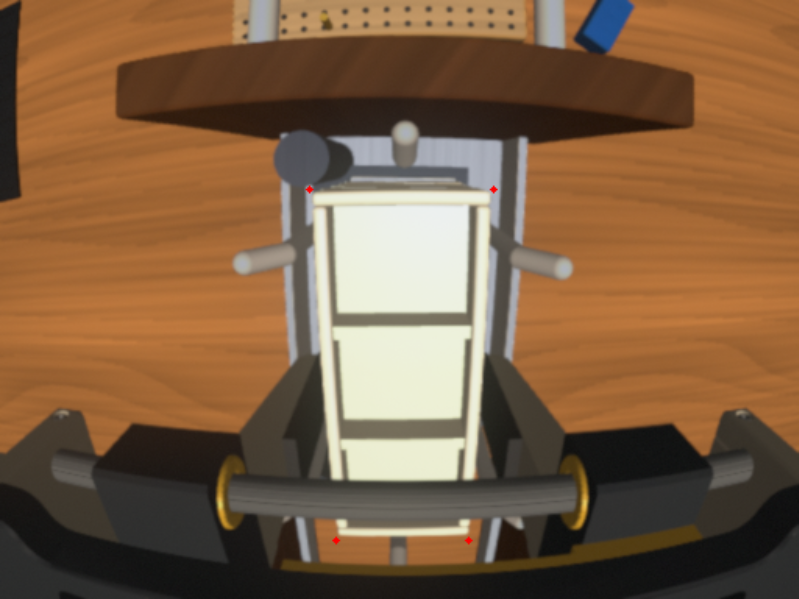

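Call:
step_arm --targets '[{"dx": 0, "dy": 0, "dz": 0.1, "wx": 0, "wy": 0, "wz": 0, "hand": -1}, {"dx": 0, "dy": 0, "dz": 0.2, "wx": 0, "wy": 0, "wz": 0, "hand": -1}, {"dx": 0, "dy": 0, "dz": 0.2, "wx": 0, "wy": 0, "wz": 0, "hand": -1}, {"dx": 0, "dy": 0, "dz": 0.2, "wx": 0, "wy": 0, "wz": 0, "hand": 0.5}, {"dx": 0, "dy": 0, "dz": 0.2, "wx": 0, "wy": 0, "wz": 0, "hand": 0.8}, {"dx": 0, "dy": 0, "dz": 0.2, "wx": 0, "wy": 0, "wz": 0, "hand": 0.8}, {"dx": 0, "dy": 0, "dz": -1, "wx": 0, "wy": 0, "wz": 0, "hand": 0.8}, {"dx": 0, "dy": 0, "dz": -2.5, "wx": 0, "wy": 0, "wz": 0, "hand": 0.8}, {"dx": 0, "dy": 0, "dz": -4.2, "wx": 0, "wy": 0, "wz": 0, "hand": 1}, {"dx": 0, "dy": 0, "dz": -5.5, "wx": 0, "wy": 0, "wz": 0, "hand": 1}, {"dx": 0, "dy": 0, "dz": -5.8, "wx": 0, "wy": 0, "wz": 0, "hand": 1}]'

```text
time_s: 42.1
tcp_pos: [0.6, 0.034, 0.296]
ee_rot: [180.0, 0.3, 177.9]
force: [1.2, 0.6, 0.3]
gripper_width: 1.0
```

```bash
python3 -c "
from h import *
im=snap('wrist','w31.png')
s=snap('scene','s31.png')
cv2.imwrite('pics/s31z.png',cv2.resize(s[130:280,180:340],None,fx=4,fy=4,interpolation=cv2.INTER_CUBIC))
plan((.434,.0398,.27,88))"
```

```text
t 42.2 tcp [0.5987 0.0339 0.2927] rot [-1.8000e+02  7.0000e-02  1.7791e+02] q [  3.1  14.6  92.3  -0.   73.  -84.8] F [-0.1  0.1 -0.2] g 0.997
dx 6.60 dy -0.00 dz 0.90  wx 0.1 wy 0.1 wz 89.9  rows>=10.5
```

View pics/w31.png

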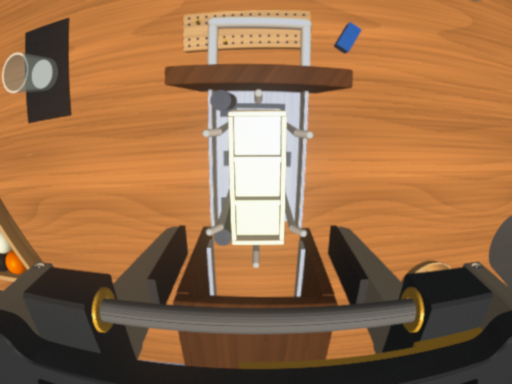

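View pics/s31z.png

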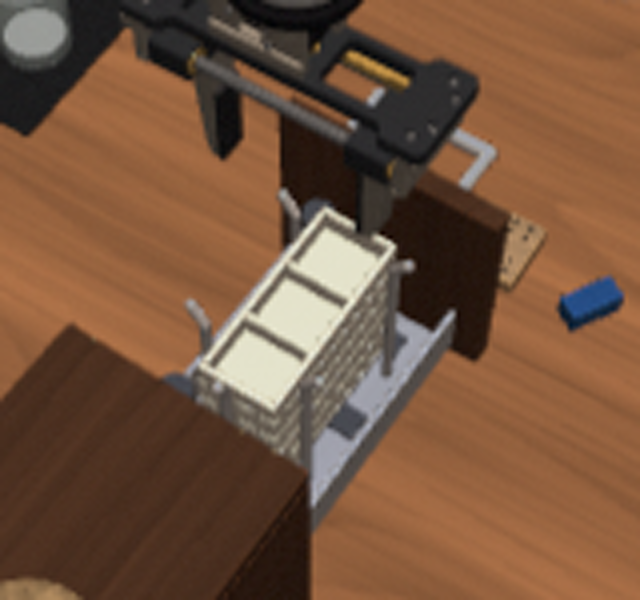

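Call:
step_arm --targets '[{"dx": 0.6, "dy": 0, "dz": 0, "wx": 0, "wy": 0, "wz": 8.5, "hand": 1}, {"dx": 1.2, "dy": 0, "dz": 0, "wx": 0, "wy": 0, "wz": 17, "hand": 0.5}, {"dx": 1.8, "dy": 0, "dz": 0, "wx": 0, "wy": 0, "wz": 25.5, "hand": 0}, {"dx": 2.4, "dy": 0, "dz": 0, "wx": 0, "wy": 0, "wz": 34, "hand": -0.25}, {"dx": 3, "dy": 0, "dz": 0, "wx": 0, "wy": 0, "wz": 42.5, "hand": -0.25}, {"dx": 3.6, "dy": 0, "dz": 0, "wx": 0, "wy": 0, "wz": 51, "hand": -0.25}, {"dx": 4.2, "dy": 0, "dz": 0, "wx": 0, "wy": 0, "wz": 59.5, "hand": -0.25}, {"dx": 4.8, "dy": 0, "dz": 0.2, "wx": 0, "wy": 0, "wz": 68, "hand": -0.25}, {"dx": 5.4, "dy": 0, "dz": 0.5, "wx": 0, "wy": 0, "wz": 76.5, "hand": -0.25}, {"dx": 6, "dy": 0, "dz": 0.8, "wx": 0, "wy": 0, "wz": 85, "hand": -0.25}, {"dx": 6.6, "dy": 0, "dz": 0.9, "wx": 0, "wy": 0, "wz": 89.9, "hand": -0.25}, {"dx": 6.6, "dy": 0, "dz": 0.9, "wx": 0, "wy": 0, "wz": 89.9, "hand": -0.25}]'

```text
time_s: 43.4
tcp_pos: [0.4312, 0.0398, 0.2678]
ee_rot: [-179.8, 0.0, 88.0]
force: [0.2, -0.3, 0.5]
gripper_width: 0.377
```

```bash
python3 -c "
from h import *
snap('wrist','x.png')
c=cam('wrist')
im=snap('wrist','w32.png')
for y in (-.039,.039):
    a=np.radians(-2.1); u,v=proj('wrist',(.434-y*np.sin(a),.0398+y*np.cos(a),.169),c); print(u,v); cv2.circle(im,(int(u),int(v)),2,(0,0,255),-1)
cv2.imwrite('pics/w32.png',im)
plan((.434,.0398,.154,87.9))"
```

```text
259.36308457458694 235.35364900604844
259.8013986504195 155.13865511882935
t 43.5 tcp [0.4337 0.0399 0.2691] rot [1.7999e+02 1.0000e-02 8.8180e+01] q [  5.1   0.  112.3  -0.   67.7   6.9] F [0.6 0.3 0.6] g 0.379
dx -0.00 dy 0.01 dz 4.61  wx 0.0 wy 0.0 wz 0.3  rows>=2.3
```

View pics/w32.png

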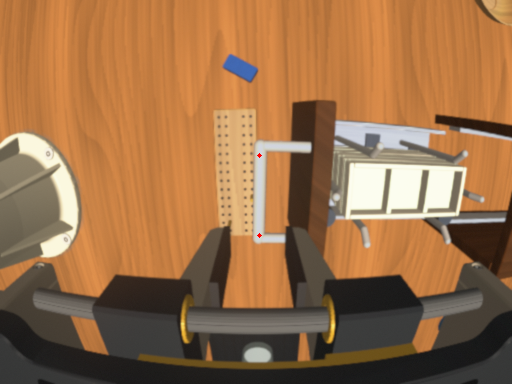

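Call:
step_arm --targets '[{"dx": 0, "dy": 0.01, "dz": 1, "wx": 0, "wy": 0, "wz": 0.3, "hand": -0.25}, {"dx": 0, "dy": 0.01, "dz": 2, "wx": 0, "wy": 0, "wz": 0.3, "hand": -0.25}, {"dx": 0, "dy": 0.01, "dz": 3, "wx": 0, "wy": 0, "wz": 0.3, "hand": -0.25}, {"dx": 0, "dy": 0.01, "dz": 4, "wx": 0, "wy": 0, "wz": 0.3, "hand": -0.25}, {"dx": 0, "dy": 0.01, "dz": 4.6, "wx": 0, "wy": 0, "wz": 0.3, "hand": -0.25}, {"dx": 0, "dy": 0.01, "dz": 4.6, "wx": 0, "wy": 0, "wz": 0.3, "hand": -0.25}, {"dx": 0, "dy": 0.01, "dz": 4.6, "wx": 0, "wy": 0, "wz": 0.3, "hand": -1}, {"dx": 0, "dy": 0.01, "dz": 4.6, "wx": 0, "wy": 0, "wz": 0.3, "hand": -1}, {"dx": 0, "dy": 0.01, "dz": 4.6, "wx": 0, "wy": 0, "wz": 0.3, "hand": -1}]'

```text
time_s: 44.4
tcp_pos: [0.4346, 0.0399, 0.1549]
ee_rot: [179.9, 0.0, 87.9]
force: [-7.1, 0.5, 3.5]
gripper_width: 0.137
```

```bash
python3 -c "
from h import *
plan((.434+.205,.0398-.205*.037,.154,87.9),(.434+.22,.0398-.22*.037,.154,87.9))"
```

```text
t 44.4 tcp [0.4346 0.0399 0.1549] rot [179.93   0.    87.9 ] q [  5.1   8.3 119.6  -0.   52.    7.2] F [-7.1  0.5  3.5] g 0.137
dx -0.01 dy 8.18 dz 0.05  wx 0.1 wy 0.0 wz -0.0  rows>=4.1
dx -0.01 dy 8.78 dz 0.05  wx 0.1 wy 0.0 wz -0.0  rows>=0.3
```

Call:
step_arm --targets '[{"dx": 0, "dy": 0.1, "dz": 0, "wx": 0, "wy": 0, "wz": 0, "hand": -1}, {"dx": 0, "dy": 0.3, "dz": 0, "wx": 0, "wy": 0, "wz": 0, "hand": -1}, {"dx": 0, "dy": 0.6, "dz": 0, "wx": 0, "wy": 0, "wz": 0, "hand": -1}, {"dx": 0, "dy": 1, "dz": 0, "wx": 0, "wy": 0, "wz": 0, "hand": -1}, {"dx": 0, "dy": 1.5, "dz": 0, "wx": 0, "wy": 0, "wz": 0, "hand": -1}, {"dx": 0, "dy": 2, "dz": 0, "wx": 0, "wy": 0, "wz": 0, "hand": -1}, {"dx": 0, "dy": 2.5, "dz": 0, "wx": 0, "wy": 0, "wz": 0, "hand": -1}, {"dx": 0, "dy": 3, "dz": 0, "wx": 0, "wy": 0, "wz": 0, "hand": -1}, {"dx": 0, "dy": 3.4, "dz": 0, "wx": 0, "wy": 0, "wz": 0, "hand": -1}, {"dx": 0, "dy": 3.7, "dz": 0, "wx": 0, "wy": 0, "wz": 0, "hand": -1}, {"dx": 0, "dy": 3.9, "dz": 0, "wx": 0, "wy": 0, "wz": 0, "hand": -1}, {"dx": 0, "dy": 4, "dz": 0, "wx": 0, "wy": 0, "wz": 0, "hand": -1}]'

```text
time_s: 45.6
tcp_pos: [0.5361, 0.0347, 0.155]
ee_rot: [179.9, 0.1, 87.9]
force: [-2.5, -8.4, -0.5]
gripper_width: 0.123
```

```bash
python3 -c "
from h import *
plan((.434+.205,.0398-.205*.037,.154,87.9),(.434+.22,.0398-.22*.037,.154,87.9))
s=snap('scene','s33.png')
cv2.imwrite('pics/s33z.png',cv2.resize(s[130:280,180:340],None,fx=4,fy=4,interpolation=cv2.INTER_CUBIC))"
```

```text
t 45.6 tcp [0.5361 0.0347 0.155 ] rot [1.7987e+02 1.3000e-01 8.7930e+01] q [  3.6  16.9 108.1  -0.2  54.9   5.8] F [-2.5 -8.4 -0.5] g 0.123
dx 0.05 dy 4.12 dz 0.05  wx 0.1 wy 0.1 wz 0.0  rows>=2.1
dx 0.05 dy 4.72 dz 0.05  wx 0.1 wy 0.1 wz 0.0  rows>=0.3
```

View pics/s33z.png

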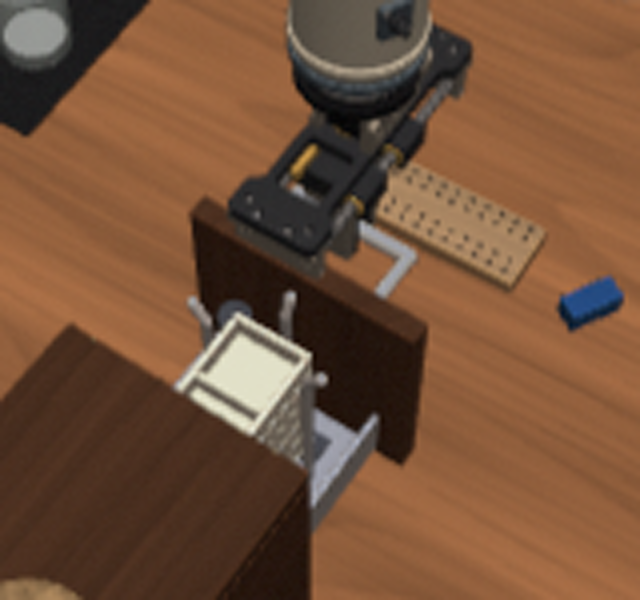

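Call:
step_arm --targets '[{"dx": 0.05, "dy": 0.1, "dz": 0, "wx": 0, "wy": 0, "wz": 0, "hand": -1}, {"dx": 0.05, "dy": 0.3, "dz": 0, "wx": 0, "wy": 0, "wz": 0, "hand": -1}, {"dx": 0.05, "dy": 0.6, "dz": 0, "wx": 0, "wy": 0, "wz": 0, "hand": -1}, {"dx": 0.05, "dy": 1, "dz": 0, "wx": 0, "wy": 0, "wz": 0, "hand": -1}, {"dx": 0.05, "dy": 1.5, "dz": 0, "wx": 0, "wy": 0, "wz": 0, "hand": -1}, {"dx": 0.05, "dy": 2, "dz": 0, "wx": 0, "wy": 0, "wz": 0, "hand": -1}, {"dx": 0.05, "dy": 2.5, "dz": 0, "wx": 0, "wy": 0, "wz": 0, "hand": -1}, {"dx": 0.05, "dy": 2.9, "dz": 0, "wx": 0, "wy": 0, "wz": 0, "hand": -1}, {"dx": 0.05, "dy": 3.3, "dz": 0, "wx": 0, "wy": 0, "wz": 0, "hand": -1}, {"dx": 0.05, "dy": 3.6, "dz": 0, "wx": 0, "wy": 0, "wz": 0, "hand": -1}, {"dx": 0.05, "dy": 3.9, "dz": 0, "wx": 0, "wy": 0, "wz": 0, "hand": -1}, {"dx": 0.05, "dy": 4, "dz": 0, "wx": 0, "wy": 0, "wz": 0, "hand": -1}]'

```text
time_s: 46.85
tcp_pos: [0.6383, 0.0295, 0.155]
ee_rot: [179.8, 0.4, 87.9]
force: [-3.5, -12.9, 0.8]
gripper_width: 0.115
```

Call:
step_arm --targets '[{"dx": 0, "dy": 0.1, "dz": 0, "wx": 0, "wy": 0, "wz": 0, "hand": -1}, {"dx": 0, "dy": 0.2, "dz": 0, "wx": 0, "wy": 0, "wz": 0, "hand": -1}, {"dx": 0, "dy": 0.3, "dz": 0, "wx": 0, "wy": 0, "wz": 0, "hand": -1}, {"dx": 0, "dy": 0.3, "dz": 0, "wx": 0, "wy": 0, "wz": 0, "hand": -1}]'

```text
time_s: 47.25
tcp_pos: [0.6468, 0.0289, 0.155]
ee_rot: [179.7, 0.4, 88.0]
force: [1.8, -3.5, -3.3]
gripper_width: 0.117
```

Call:
step_arm --targets '[{"dx": 0.05, "dy": 0.1, "dz": 0, "wx": 0, "wy": 0, "wz": 0, "hand": -1}, {"dx": 0.05, "dy": 0.2, "dz": 0, "wx": 0, "wy": 0, "wz": 0, "hand": -1}, {"dx": 0.05, "dy": 0.25, "dz": 0, "wx": 0, "wy": 0, "wz": 0, "hand": -1}, {"dx": 0.05, "dy": 0.25, "dz": 0, "wx": 0, "wy": 0, "wz": 0, "hand": -1}]'

```text
time_s: 47.65
tcp_pos: [0.6532, 0.0286, 0.155]
ee_rot: [179.7, 0.5, 88.0]
force: [-0.1, -8.5, -1.1]
gripper_width: 0.116
```

Call:
step_arm --targets '[{"dx": 0, "dy": 0.1, "dz": 0, "wx": 0, "wy": 0, "wz": 0, "hand": -1}, {"dx": 0, "dy": 0.15, "dz": 0, "wx": 0, "wy": 0, "wz": 0, "hand": -1}, {"dx": 0, "dy": 0.15, "dz": 0, "wx": 0, "wy": 0, "wz": 0, "hand": -1}]'

```text
time_s: 47.95
tcp_pos: [0.6537, 0.0285, 0.155]
ee_rot: [-179.9, 0.5, 88.0]
force: [-14.3, -3.5, 9.0]
gripper_width: 0.12
```

Call:
step_arm --targets '[{"dx": 0, "dy": 0.15, "dz": 0, "wx": 0, "wy": 0, "wz": 0, "hand": -1}, {"dx": 0, "dy": 0.25, "dz": 0, "wx": 0, "wy": 0, "wz": 0, "hand": -1}, {"dx": 0, "dy": 0.25, "dz": 0, "wx": 0, "wy": 0, "wz": 0, "hand": -1}]'

```text
time_s: 48.25
tcp_pos: [0.6537, 0.0285, 0.1548]
ee_rot: [-179.2, 0.6, 88.0]
force: [-26.6, -1.9, 18.3]
gripper_width: 0.116
```

Call:
step_arm --targets '[{"dx": 0, "dy": 0, "dz": 0, "wx": 0, "wy": 0, "wz": 0, "hand": -1}, {"dx": 0, "dy": 0, "dz": 0, "wx": 0, "wy": 0, "wz": 0, "hand": -0.25}, {"dx": 0, "dy": 0, "dz": 0, "wx": 0, "wy": 0, "wz": 0, "hand": -0.25}, {"dx": 0, "dy": 0, "dz": 0, "wx": 0, "wy": 0, "wz": 0, "hand": -0.25}, {"dx": 0, "dy": 0, "dz": -1, "wx": 0, "wy": 0, "wz": 0, "hand": -0.25}, {"dx": 0, "dy": 0, "dz": -2.5, "wx": 0, "wy": 0, "wz": 0, "hand": -0.25}, {"dx": 0, "dy": 0, "dz": -4.5, "wx": 0, "wy": 0, "wz": 0, "hand": -0.25}, {"dx": 0, "dy": -1.5, "dz": -5, "wx": 0, "wy": 0, "wz": 0, "hand": -0.25}, {"dx": 0, "dy": -3.5, "dz": -5, "wx": 0, "wy": 0, "wz": 0, "hand": -0.25}, {"dx": 0, "dy": -5.5, "dz": -5, "wx": 0, "wy": 0, "wz": 0, "hand": -0.25}, {"dx": 0, "dy": -6.5, "dz": -5, "wx": 0, "wy": 0, "wz": 0, "hand": -0.25}, {"dx": 0, "dy": -6.5, "dz": -5, "wx": 0, "wy": 0, "wz": 0, "hand": -0.25}]'

```text
time_s: 49.45
tcp_pos: [0.4907, 0.0356, 0.2828]
ee_rot: [-179.2, 0.6, 88.0]
force: [-0.3, 0.5, -0.7]
gripper_width: 0.372
```

```bash
python3 -c "
from h import *
plan((.434,.03,.15,88))
for n in ('wrist','scene','top'): snap(n,n[0]+'40.png')
s=cv2.imread('pics/s40.png');cv2.imwrite('pics/s40z.png',cv2.resize(s[130:280,180:340],None,fx=4,fy=4,interpolation=cv2.INTER_CUBIC))"
```

```text
t 49.45 tcp [0.4907 0.0356 0.2828] rot [-179.19    0.56   88.01] q [  4.3   5.4 104.8  -0.5  70.7   6.5] F [-0.3  0.5 -0.7] g 0.372
dx -0.25 dy -2.18 dz 5.35  wx -0.8 wy 0.6 wz 0.0  rows>=2.9
```

View pics/w40.png

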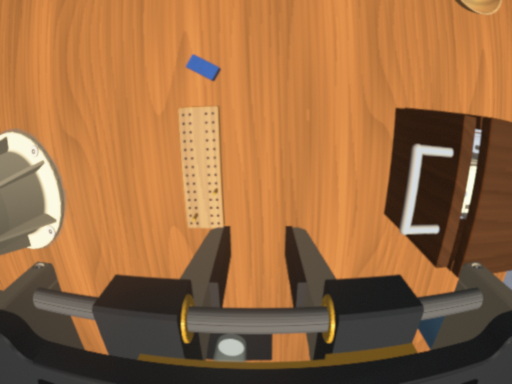

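View pics/s40z.png

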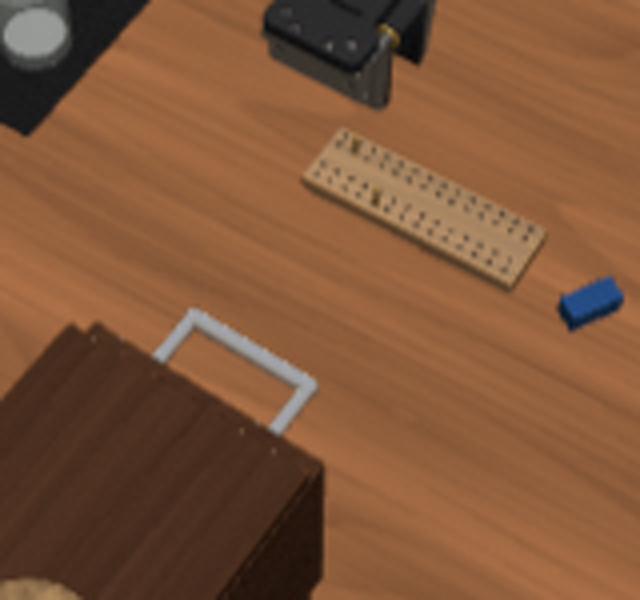

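View pics/t40.png

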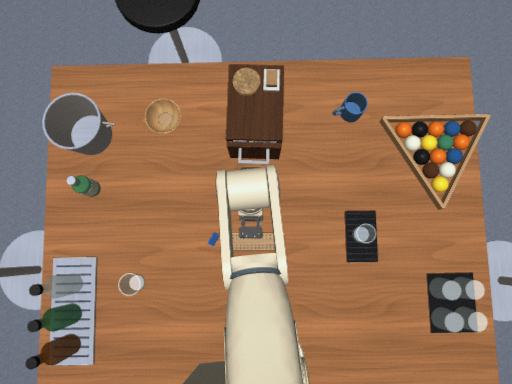

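```bash
python3 -c "
from h import *
c=cam('wrist')
A=atz('wrist',416,150,.169,c);B=atz('wrist',407,231,.169,c);print(A,B,(A+B)/2)
im=cv2.imread('pics/w40.png');cv2.imwrite('pics/w40z.png',cv2.resize(im[90:280,370:512],None,fx=3.1,fy=3.1,interpolation=cv2.INTER_CUBIC))
im=cv2.imread('pics/t40.png');cv2.imwrite('pics/t40z.png',cv2.resize(im[130:175,215:300],None,fx=8,fy=8,interpolation=cv2.INTER_CUBIC))"
```

```text
[0.65581766 0.07492857 0.169     ] [ 0.65613808 -0.01515997  0.169     ] [0.65597787 0.0298843  0.169     ]
```

View pics/w40z.png

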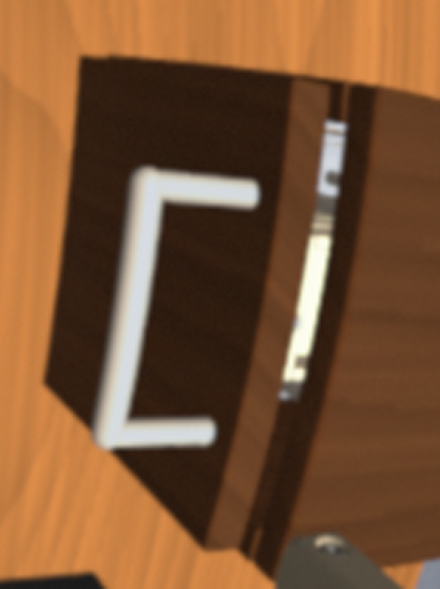

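View pics/t40z.png

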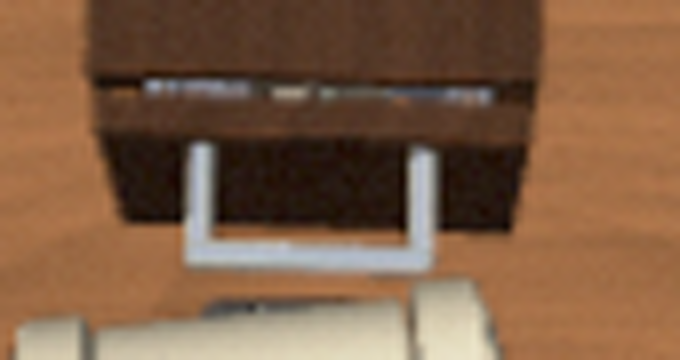

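```bash
python3 -c "
from h import *
print(robot.finish_job())"
```

```text
the job is handed in; nothing more can be done
None
```

I finished the job and handed it in at about 49.5 s of the 210 s allowed; no verdict is reported.

**What was done**
- **Tumbler:** I stood it upright on the middle of the bar mat.
- **Carriage:** I pulled it out by the handle until it hit its stop, which showed it had started about 12 mm out rather than home.
- **Dishes:** There were five on the counter and I stacked all of them on the sprung tray, right way up. One was knocked aside mid-run, so I measured it again before picking it up.
- **Push home:** I pushed the carriage in until it hit the home stop. The handle had moved about 0.219 m from the outer stop, against 0.22 m of travel.

**Last checks**
- **Stack:** Before pushing, the scene picture showed the five dishes flat and square between the rods. Halfway in, what showed of the stack was still flat. Once home, only a sliver is visible through the gap above the panel, so I could not fully check that it still lies flat.
- **Other items:** The last pictures show the tumbler upright on the mat, and the cribbage board and chalk where they started. The gripper was open and clear of everything.
- **Disagreement:** The last handle measurement gives the shelf front at x of about 0.719 m, while I measured the shelf edge directly at about 0.714 m. I trusted the contact with the home stop.
- **Forces:** The highest I read at the end of a move was about 57 N at the wrist, when the carriage hit the outer stop (limit 120 N). Pressing it home gave about 32 N.

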